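# Seat the windowed cell in the light path and close its keeper

## Robot

A 7-joint arm with a two-finger parallel gripper is mounted at the origin on a cart in front of the work surface, level with it; the furniture and walls round the work are solid. World frame = base frame: x ahead of the robot, y to its left, z up, the work surface at z = 0. Lengths are in m, angles in rad, forces in N, time in s.
With the tool pointing down it reaches from about 0.4 to 0.875 m from the base axis. Payload 19.3 kg.
Tool frame: the origin (TCP) lies between the finger pads; the fingertips stand 17 mm ahead of it and the grasp point (between the pads) lies 2 mm behind it; x points along the fingers, y is the direction in which the jaws open and shut, and the axes are right-handed (so a half turn about x gives the same grasp; the last joint's range is limited). The gripper opens to 85 mm and grips with 20 to 120 N. Pads are 22 mm wide; open, the fingers measure 114 mm over their backs; the gripper's body (76 mm by 85 mm) begins 54 mm behind the grasp point. The pads swing forward as they close: fully open they stand 13 mm farther back than shut.
Start: joints at [1.232, 0.521, -0.036, 1.599, 0.021, 1.021, -0.113], TCP at [0.166, -0.603, 0.248] pointing down, gripper open.
Joint ranges: [-2.91, 2.91], [-0.3, 2.13], [-1.5, 1.42], [0.17, 2.43], [-1.26, 4.41], [0.16, 1.93], [-2.52, 2.52]. Speed limits (rad/s): [1.89, 1.89, 2.39, 2.39, 3.01, 3.01, 3.01].

## Interface

Orientations are given as [roll, pitch, yaw] about the fixed x, y, z axes, in that order (R = Rz(yaw) Ry(pitch) Rx(roll)).
In Python, from workcell import bot gives the robot as it stands.
- The arm moves only by the shell command python3 -m creep 'ROWS' [FORCE]. ROWS is JSON, a list of rows, each an object of numbers: "wx", "wy", "wz": the turn, a rotation vector about the tool's x, y, z in degrees; "tx", "ty", "tz": the shift along the tool's x, y, z in m; "claw": the closure, from 0 (fully open) to 1 (shut). A call has 1 to 8 rows; each row is the pose to reach, as a shift and turn from the pose measured when the call began, along the tool's axes at that moment; what a row does not reach only later rows make up. A row lasts 1/10 s, in which the tool goes at most 50 mm and 8.59 degrees, less where a joint would pass 70% of its speed; a pose out of reach is approached as far as the arm can. A call with a gripper value outside its range is refused whole. The fingers move at their own pace and stop on an object; FORCE is the grip in N (left out, the last holds). Time passes only in rows, so rows that repeat a pose let the fingers close. It gives the time, the measured TCP pose, the force and the opening at its end, in the units of the state.
- bot.observe(): the state, without advancing time (a new reading comes with each control period).
- bot.grab_frame(name): name is "scene" or "top"; returns the picture (400x640x3 uint8, blue, green, red); there is no depth.
- bot.get_calibration(name): a dict with "fx", "fy", "cx", "cy" (pixels), "R" (3x3) and "t" (3): a world point X has camera coordinates R X + t. Camera axes: x right, y down, z forward; pixel columns grow to the right and rows downward; lengths in m; the calibration is good to about 2 mm. A picture is of the moment at which its call begins. get_calibration takes no time and is no camera call.
- bot.job_done(): hands the job in, once; it reports no verdict.
The state is a dict: "clock": time; "qpos": joint angles; "qd": joint speeds; "joint_efforts": joint torques, N m; "position": TCP position; "tool_rot": TCP orientation; "force": force on the tool from outside, world axes, zero at the start; "moment": the same for the moment, N m; "grip_width": finger opening in m.
Only numpy, scipy, OpenCV 4.12 (cv2) and the standard library are available. Lean on these libraries where they do the work, as an engineer would, in place of code of your own. Each camera call takes 0.05 s, during which the arm holds its last target.

## Task

Turn the loose metal-framed cell so its two clear windows will face the lamp and the receiver, slide it along the bench plate in between the two low rails until it is fully home against the back stop, then swing the keeper arm fully shut behind it. Keep the cell standing on the plate, never lifted or tipped, and keep the gripper off its clear windows. Leave the other things where they are.

Things in the scene. Friction and masses are not known exactly. Their poses are not given: they have to be found in the camera images.
- cell_center (a point): centre of the loose sample cell, half-way up (24 mm above its underside): aluminium frame 40 long (own x) x 30 wide (own y) x 48 mm high, about 0.17 kg, a grey cap (15 mm wide, 5.5 high) on top. The two 30 mm wide ends (+x, -x) are solid metal cheeks; either end may lead. Stands loose on the bench plate on the robot's side of the nest, turned up to 70 degrees; slides easily (friction about 0.2)
- cell_window: the cell's two clear windows, on its +y and -y sides: 24 mm wide, 30 mm high, flush with the frame, 12 to 42 mm above the cell's underside (origin on the cell's axis at 27 mm; fixed in the cell, same axes). Fingers must stay off them
- bench: fixed bench plate, dark, with rows of small holes, 12 mm thick, on the cabinet top (origin at z = 0 under it); place and heading differ each run. Axes: x = the way the cell slides in, away from the robot; y = along the light path towards the grey finned lamp head; z up. The plate reaches from x = -145 to +95 mm, y = -150 to +150 mm
- nest_home (a point): where the cell's centre must finally be: 24 mm above the plate's top, midway between lamp (+y) and black round receiver (-y); axes as bench, from whose origin it lies 50 mm to +x. The cell's own y must end parallel to this y. Lamp and receiver stand at |y| > 50 mm, x -32 to +32 mm, up to 50 mm above the plate. The steel back stop, 18 mm high, has its face at x = +20 mm from here
- nest_mouth (a point): middle of the nest's mouth, on the plate's top, 53 mm to -x of nest_home; axes as bench. From here two white plastic rails, 9 mm high, inner faces 32 mm apart, run to +x up to the back stop; flared lead-ins reach 30 mm to -x, where they stand about 54 mm apart. Over the rails the space is free
- keeper (a joint): angle of the keeper arm about its upright pivot, rad: 0 = fully shut (arm along -y, straight across behind the cell), growing as it opens; starts open at 2.55 to 2.95, pointing to the lamp's side; stop at 3.05. Seen from above it shuts counter-clockwise. Light friction (0.03 N m), stays where left. Shut, its rubber nose stands about 1 mm behind the seated cell's rear cheek, 15 mm above the plate
- keeper_knob (a point): middle of the upright black knob at the arm's free end: 13 mm diameter, from 25 to 55 mm above the plate's top (this point 40 mm). Circles the pivot at 66 mm radius. The arm is a steel bar 10 mm wide, 11 to 20 mm above the plate's top, rigid with the knob
- keeper_pivot (a point): point on the keeper's pivot axis, 40 mm above the plate's top, level with the knob's middle; axes as bench; 42 mm to -x and 34 mm to +y of nest_home. With the keeper at angle a the knob's middle lies from here at (-0.066 sin a, -0.066 cos a) m
- check_block: bystander: clear acrylic check block 30x30x40 mm without any metal, clear on all sides, standing on the bench plate; origin under its centre. Not the cell
- hex_key: bystander: black hex key, 33x82x5 mm, lying on the bench plate; origin under its centre
- housing_a: bystander: turned aluminium part, 46 mm diameter, 36 mm high, on the cabinet top
- housing_b: bystander: turned aluminium part, 46 mm diameter, 34 mm high, on the cabinet top
- v_block: bystander: steel V-block 33x40x34 mm on the cabinet top
- gauge_block: bystander: steel gauge block 35x20x9 mm lying on the cabinet top
- marker_pen: bystander: pen 132 mm long, 11 mm thick, lying on the cabinet top
- tape_roll: bystander: roll of masking tape, 100 mm diameter, 25 mm high, on the cabinet top
Mind the look-alikes: they are no part of the job. Leave any red look-alike of the part that bears cell_center alone.

How it is judged:
By the outcome, as a careful person would: the job done as asked, in the order asked, and still so for the second after the job is handed in, with the robot touching nothing.
It also fails if it takes over 72 s, if anything falls off the work surface, if the arm or the gripper's body presses on something with over 40 N, if the wrist force passes 120 N, or if a joint passes its speed limit or range.

## Working session

There is one attempt and no reset: what is moved stays moved. The work goes in short steps, Python scripts to look and compute and a shell command to move; the robot and the scene stay as the last step left them, time stands still between calls to the robot, and variables do not carry over. Pictures are saved under pics/ and viewed, and the job is handed in when it is done.

```bash
mkdir -p pics; ls
python3 - <<'E'
from workcell import bot
import cv2
s=bot.observe();print(s)
for n in("scene","top"):
    im=bot.grab_frame(n);cv2.imwrite(f"pics/{n}0.png",im);print(n,bot.get_calibration(n))
E
```

```text
pics
{'clock': 0.0, 'qpos': array([ 1.23177478,  0.52201365, -0.03630817,  1.60000224,  0.02120214,
        1.02111603, -0.1128204 ]), 'qd': array([-5.35215313e-04,  7.73135077e-04,  1.76684753e-03,  9.54545121e-05,
        8.63209363e-04,  6.08193876e-04,  6.14046757e-04]), 'joint_efforts': array([-1.47796811e-03, -9.27100039e+01,  1.97854176e+00, -3.69930482e+01,
        1.78425765e-02,  8.00405833e-03,  6.42215855e-05]), 'position': array([ 0.16586527, -0.60225438,  0.24772823]), 'tool_rot': array([-1.48874251,  1.56964207,  1.92162566]), 'force': array([ 0.18852017,  0.95689117, -0.13373817]), 'moment': array([ 0.03517378, -0.00851143, -0.01376289]), 'grip_width': 0.08507923599482342}
scene {'fx': 397.38274405469514, 'fy': 397.38274405469514, 'cx': 324.19083177420123, 'cy': 193.08585432723964, 'R': array([[-0.70020755, -0.713913  ,  0.00613368],
       [-0.46260522,  0.44714701, -0.76554292],
       [ 0.54378839, -0.5388764 , -0.64335559]]), 't': array([0.36582253, 0.29412891, 0.76642227])}
top {'fx': 478.6218720316141, 'fy': 478.6218720316141, 'cx': 321.21826918532855, 'cy': 199.86035336542878, 'R': array([[ 1.79895708e-02, -9.99836757e-01,  1.68379096e-03],
       [-9.95020613e-01, -1.80679850e-02, -9.80179917e-02],
       [ 9.80324136e-02,  8.78948901e-05, -9.95183218e-01]]), 't': array([-9.90788517e-04,  5.16087020e-01,  1.26337211e+00])}
```

View pics/scene0.png

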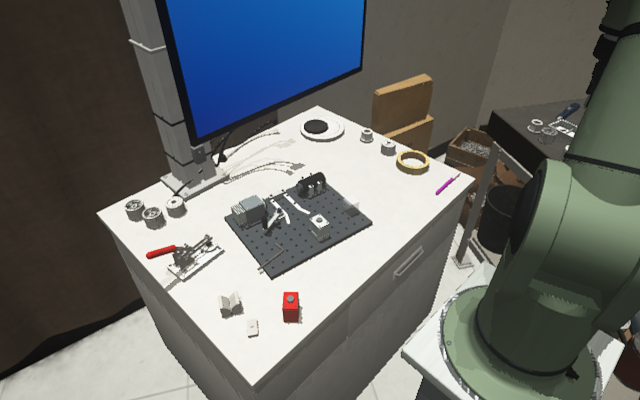

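View pics/top0.png

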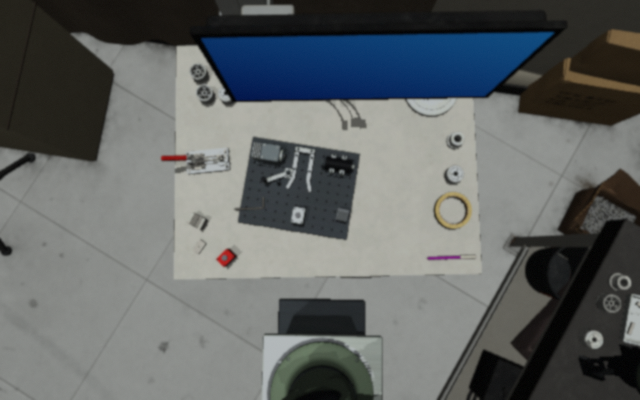

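Run:
```python
import cv2
t=cv2.imread("pics/top0.png")[125:250,225:375];cv2.imwrite("pics/topc.png",cv2.resize(t,None,fx=5,fy=4.8,interpolation=cv2.INTER_CUBIC)[:600,:750])
t=cv2.imread("pics/scene0.png")[165:285,215:375];cv2.imwrite("pics/scenec.png",cv2.resize(t,None,fx=5,fy=5,interpolation=cv2.INTER_CUBIC))
```

```text
(no output)
```

View pics/topc.png

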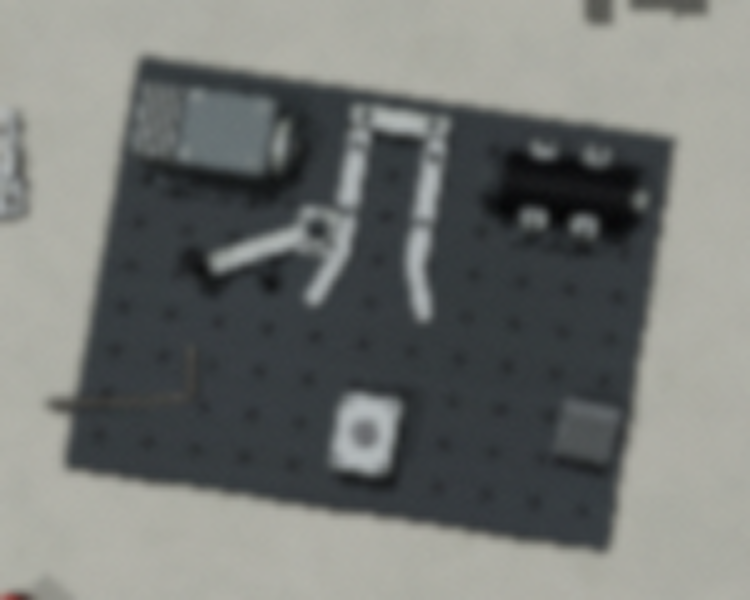

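View pics/scenec.png

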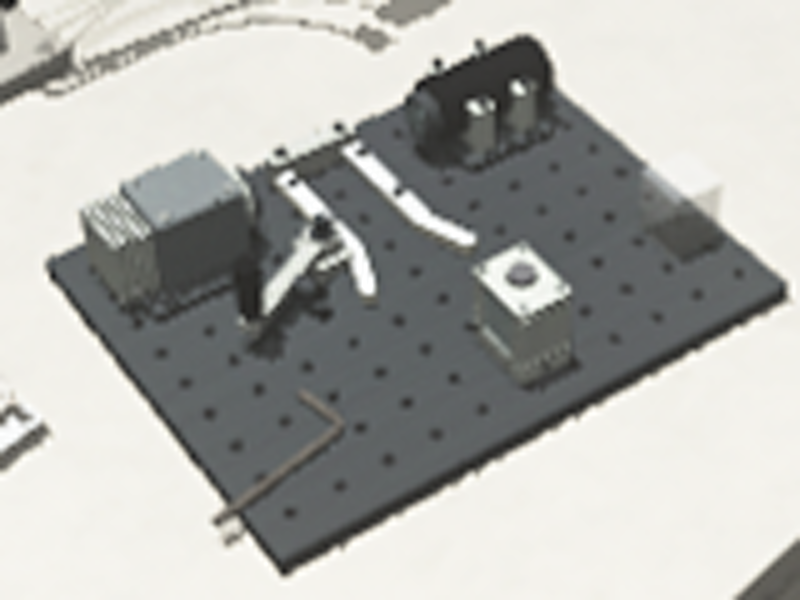

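```bash
cat > h.py <<'E'
import numpy as np,cv2
from workcell import bot
from scipy.spatial.transform import Rotation as Ro
def ray(n,uv,z):
    c=bot.get_calibration(n);R=c["R"];t=c["t"]
    uv=np.atleast_2d(np.asarray(uv,float))
    d=np.c_[(uv[:,0]-c["cx"])/c["fx"],(uv[:,1]-c["cy"])/c["fy"],np.ones(len(uv))]@R
    o=-R.T@t
    return o+d*((z-o[2])/d[:,2])[:,None]
def proj(n,X):
    c=bot.get_calibration(n);p=np.atleast_2d(X)@c["R"].T+c["t"]
    return p[:,:2]/p[:,2:]*[c["fx"],c["fy"]]+[c["cx"],c["cy"]]
E
python3 - <<'E'
from h import *
t=cv2.imread("pics/top0.png");g=cv2.cvtColor(t,cv2.COLOR_BGR2GRAY)
m=(g<115).astype(np.uint8);m[:, :232]=0;m[:132]=0;m[243:]=0;m[:,365:]=0
m=cv2.morphologyEx(m,cv2.MORPH_CLOSE,np.ones((5,5)));
m=cv2.morphologyEx(m,cv2.MORPH_OPEN,np.ones((7,7)))
cs=max(cv2.findContours(m,0,1)[0],key=cv2.contourArea)
hull=cv2.convexHull(cs);q=cv2.approxPolyDP(hull,6,True)[:,0];print("plate px",q.tolist())
P=ray("top",q+0.0,0.012);print(P.round(4).tolist())
r=cv2.minAreaRect((ray("top",hull[:,0]+0.0,0.012)[:,:2]*1000).astype(np.float32));print("plate rect mm",r)
# cell
for th in (130,150,170):
    m=(g>th).astype(np.uint8);k=np.zeros_like(m);k[200:228,285:312]=m[200:228,285:312]
    cs=max(cv2.findContours(k,0,1)[0],key=cv2.contourArea)
    r=cv2.minAreaRect((ray("top",cs[:,0]+0.0,0.060)[:,:2]*1000).astype(np.float32));print(th,"cell",r)
t=cv2.imread("pics/top0.png")[195:235,280:320];cv2.imwrite("pics/cellc.png",cv2.resize(t,None,fx=15,fy=15,interpolation=cv2.INTER_NEAREST))
t=cv2.imread("pics/scene0.png")[205:250,300:340];cv2.imwrite("pics/cellsc.png",cv2.resize(t,None,fx=13,fy=13,interpolation=cv2.INTER_CUBIC))
E
```

```text
plate px [[253, 138], [358, 154], [346, 238], [239, 222]]
[[0.6851, 0.1993, 0.012], [0.6457, -0.0904, 0.012], [0.4151, -0.0604, 0.012], [0.4531, 0.2298, 0.012]]
plate rect mm ((549.9922485351562, 70.14810943603516), (301.8735656738281, 240.402587890625), 81.79071044921875)
130 cell ((473.0994873046875, 69.5752182006836), (39.24768829345703, 28.748952865600586), 1.035854697227478)
150 cell ((472.0771484375, 69.76143646240234), (26.644676208496094, 35.922386169433594), 80.06886291503906)
170 cell ((481.92486572265625, 66.62676239013672), (23.291086196899414, 12.856358528137207), 70.47462463378906)
```

View pics/cellc.png

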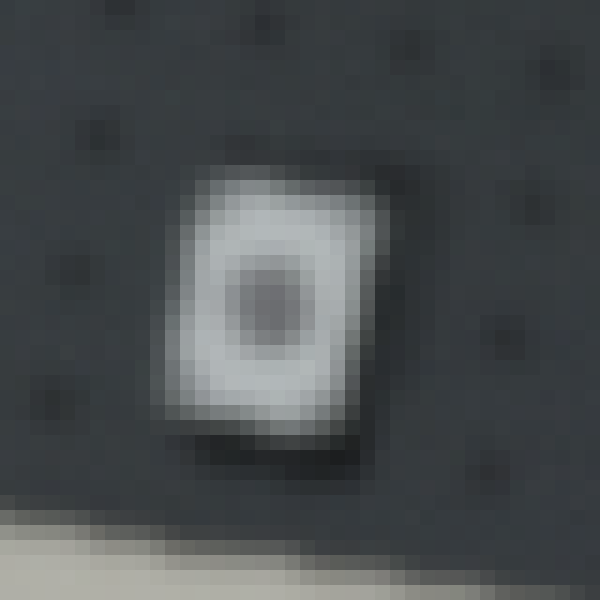

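View pics/cellsc.png

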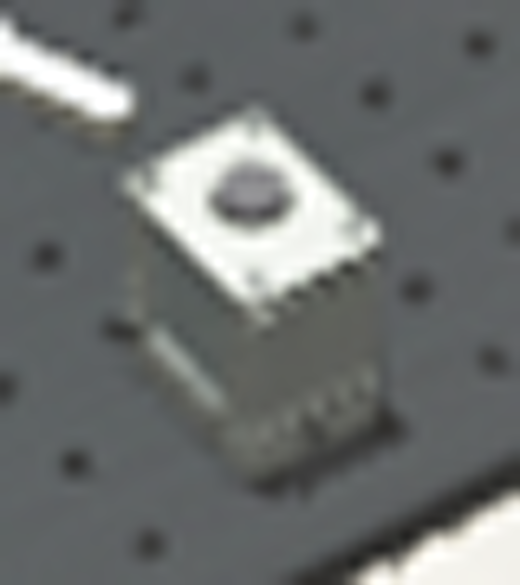

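Run:
```python
from h import *
s=bot.observe();R=Ro.from_euler("xyz",s["tool_rot"]).as_matrix();print("tool axes cols\n",R.round(3),s["clock"])
# scene plate corners
t=cv2.imread("pics/scene0.png");g=cv2.cvtColor(t,cv2.COLOR_BGR2GRAY)
c=np.array([(309.6,219.2),(319.6,213.5),(329.2,223.1),(320.2,229.6)])-0.5
P=ray("scene",c,0.06)[:,:2]*1000;print("cell scene corners",P.round(1).tolist(),P.mean(0));d=np.diff(np.r_[P,P[:1]],axis=0);print(np.hypot(*d.T),np.degrees(np.arctan2(d[:,1],d[:,0])))
# plate scene
m=((g<125)).astype(np.uint8);k=np.zeros_like(m);k[172:280,222:375]=m[172:280,222:375]
k=cv2.morphologyEx(k,cv2.MORPH_CLOSE,np.ones((5,5)));k=cv2.morphologyEx(k,cv2.MORPH_OPEN,np.ones((7,7)))
cs=max(cv2.findContours(k,0,1)[0],key=cv2.contourArea);h=cv2.convexHull(cs);q=cv2.approxPolyDP(h,5,True)[:,0];print(q.tolist());print((ray("scene",q,0.012)*1000).round(1).tolist())
# bench frame from top
ctr=np.array([550.,70.1]);a=np.radians(-8.0);ex=np.array([np.cos(a),np.sin(a)]);ey=np.array([-ex[1],ex[0]])
W=lambda x,y,z:np.r_[ctr+(x+25)*ex+y*ey,z]/1000
for n in("top","scene"):
    im=cv2.imread(f"pics/{n}0.png");off=(225,125) if n=="top" else (215,165);f=5
    im=im[off[1]:off[1]+120,off[0]:off[0]+160];im=cv2.resize(im,None,fx=f,fy=f,interpolation=cv2.INTER_CUBIC)
    def L(pts,col):
        p=(proj(n,np.array(pts))+0.5-off)*f;cv2.polylines(im,[p.astype(np.int32)],False,col,1)
    L([W(-145,-150,12),W(95,-150,12),W(95,150,12),W(-145,150,12),W(-145,-150,12)],(0,0,255))
    for sg in(1,-1):L([W(-33,sg*27,21),W(-3,sg*16,21),W(70,sg*16,21)],(0,255,0))
    L([W(70,-16,30),W(70,16,30)],(255,0,255))
    L([W(8,34,32),W(8-66*np.sin(2.75),34-66*np.cos(2.75),32)],(0,255,255))
    cv2.imwrite(f"pics/ov_{n}.png",im)
```

```text
tool axes cols
 [[-0.     0.266 -0.964]
 [ 0.001 -0.964 -0.266]
 [-1.    -0.001  0.   ]] 0.1
cell scene corners [[487.2, 85.4], [485.0, 54.5], [445.3, 61.3], [444.6, 91.4]] [465.52671463  73.16988271]
[31.00306985 40.2424839  30.170439   43.0174508 ] [-94.09024929 170.34075788  91.35798308  -8.00430678]
[[368, 219], [367, 227], [277, 276], [260, 272], [227, 222], [232, 213], [316, 173]]
[[419.1, -55.5, 12.0], [401.9, -31.7, 12.0], [440.0, 226.7, 12.0], [474.9, 246.7, 12.0], [660.2, 209.3, 12.0], [679.4, 181.1, 12.0], [652.5, -93.8, 12.0]]
```

View pics/ov_top.png

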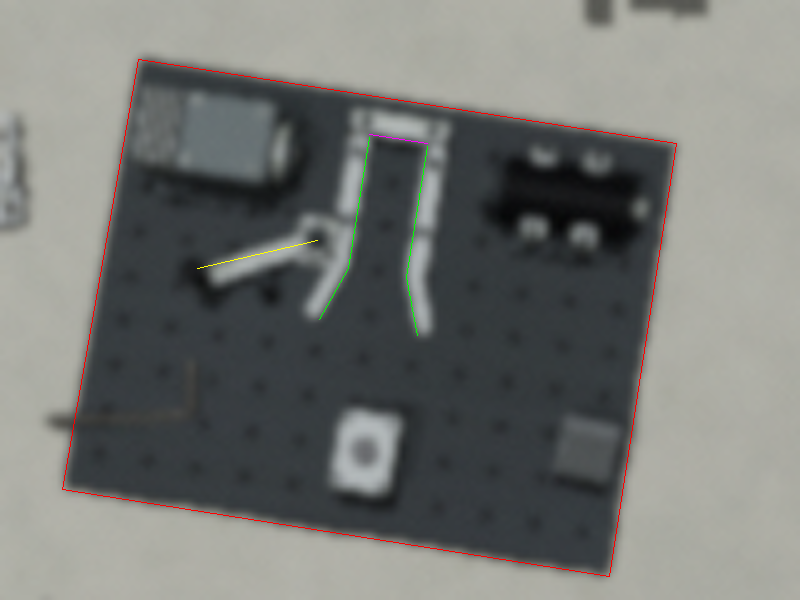

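View pics/ov_scene.png

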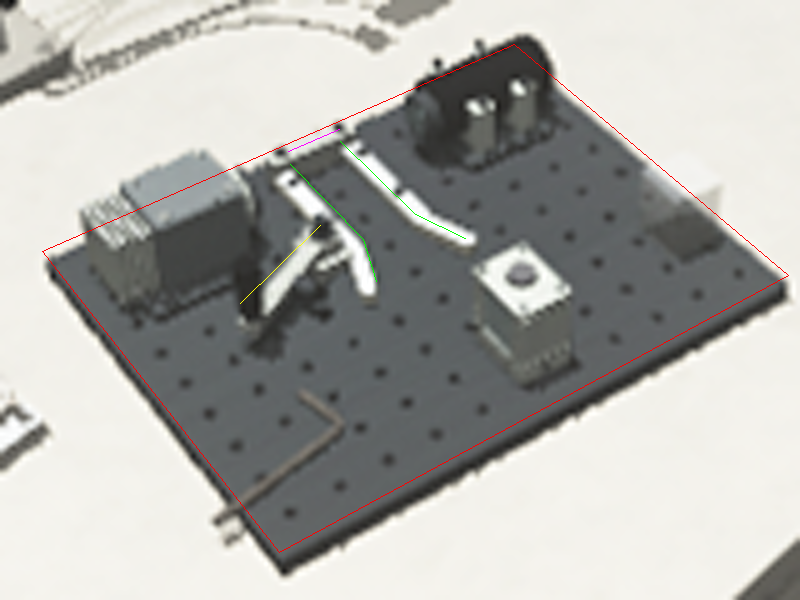

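Run:
```python
from h import *
ims=[cv2.imread("pics/top0.png")]
for i in range(2): ims.append(bot.grab_frame("top"))
g=np.mean([cv2.cvtColor(t,cv2.COLOR_BGR2GRAY).astype(float) for t in ims],0).astype(np.float32)
f=8
def up(x0,y0,x1,y1):
    return cv2.resize(g[y0:y1,x0:x1],None,fx=f,fy=f,interpolation=cv2.INTER_CUBIC)
def pix(p,x0,y0): return (np.asarray(p,float)+.5)/f-.5+[x0,y0]
u=up(285,200,312,232)
for th in(105,115,125,135):
    cs=max(cv2.findContours((u>th).astype(np.uint8),0,1)[0],key=cv2.contourArea)
    w=ray("top",pix(cs[:,0],285,200),0.06)[:,:2]*1000
    r=cv2.minAreaRect(w.astype(np.float32));M=cv2.moments(w.astype(np.float32)[:,None]);
    mu=0.5*np.degrees(np.arctan2(2*M["mu11"],M["mu20"]-M["mu02"]))
    print(th,np.round(r[0],1),np.round(r[1],1),round(r[2],1),"centroid",M["m10"]/M["m00"],M["m01"]/M["m00"],"ang",mu)
a=np.radians(-8);ctr=np.array([550,70.1]);ex=np.array([np.cos(a),np.sin(a)]);ey=np.array([-ex[1],ex[0]])
# rails: sample profile across y at several bench x on z=21mm
ys=np.arange(-40,40.1,1)
for x in(10,20,30,40,50,60):
    X=np.array([np.r_[ctr+(x+25)*ex+y*ey,21]/1000 for y in ys]);p=proj("top",X).astype(np.float32)
    v=cv2.remap(g,p[:,0].reshape(1,-1).copy(),p[:,1].reshape(1,-1).copy(),cv2.INTER_CUBIC)[0]
    l=ys<0
    def cen(k): w=np.clip(v[k]-90,0,None);return (w*ys[k]).sum()/w.sum(),w.sum()/ (w.max())
    print(x,cen(l),cen(~l))
xs=np.arange(50,100.1,2)
for y in(-8,0,8):
    X=np.array([np.r_[ctr+(x+25)*ex+y*ey,30]/1000 for x in xs]);p=proj("top",X).astype(np.float32)
    print(y,cv2.remap(g,p[:,0].reshape(1,-1).copy(),p[:,1].reshape(1,-1).copy(),cv2.INTER_CUBIC)[0].astype(int))
print(bot.observe()["clock"])
```

```text
105 [472.4  70. ] [32.7 42.3] 79.6 centroid 472.4094564945585 69.68657256778303 ang -11.798302925228876
115 [472.3  69.8] [31.4 41.7] 81.7 centroid 472.3738700045699 69.64793065475868 ang -11.494237773690417
125 [472.3  70. ] [30.7 40.3] 79.1 centroid 472.33959103009965 69.62649253133378 ang -10.811847655289313
135 [472.3  69.9] [29.8 39.3] 79.2 centroid 472.32780980707895 69.61099527077232 ang -10.244099092739319
10 (np.float64(-20.61184955536249), np.float32(9.485836)) (np.float64(21.44494711520263), np.float32(9.135502))
20 (np.float64(-20.78890432405107), np.float32(8.018784)) (np.float64(28.36571806656626), np.float32(18.822052))
30 (np.float64(-20.792133125133322), np.float32(9.1796)) (np.float64(21.362892792688417), np.float32(9.584695))
40 (np.float64(-20.518733094773303), np.float32(9.02702)) (np.float64(21.456610910116627), np.float32(8.710136))
50 (np.float64(-20.7288656280647), np.float32(8.583349)) (np.float64(21.181903926599876), np.float32(9.161668))
60 (np.float64(-19.746742162626298), np.float32(8.220066)) (np.float64(21.438792922032036), np.float32(8.700711))
-8 [ 56  57  58  57  56  55  50  45  44  61  97 132 160 175 173 162 135 101
  77  74  96 128 152 168 173 173]
0 [ 52  55  57  57  56  54  49  42  45  64 102 143 169 179 179 165 142 107
  76  71  89 117 146 162 170 172]
8 [ 57  57  57  56  56  55  51  47  45  63  98 133 162 176 175 163 135 101
  77  73  94 124 149 166 172 173]
0.2
```

```bash
cat >> h.py <<'E'
def plan(x,y,z,head):
    "rows values to reach TCP world xyz (m) with tool y heading (deg), tool pointing straight down"
    s=bot.observe();R=Ro.from_euler("xyz",s["tool_rot"]).as_matrix()
    d=R.T@(np.array([x,y,z])-s["position"])
    h=np.radians(head);yv=np.array([np.cos(h),np.sin(h),0]);xv=np.array([0,0,-1.]);T=np.c_[xv,yv,np.cross(xv,yv)]
    w=np.degrees(Ro.from_matrix(R.T@T).as_rotvec())
    print("clock",round(s["clock"],2),"pos",s["position"].round(4),"head",np.degrees(np.arctan2(R[1,1],R[0,1])).round(2),"F",s["force"].round(1),"grip",round(s["grip_width"],4))
    print("t",d.round(4),"w",w.round(2))
ctr=np.array([.550,.0701]);a8=np.radians(-8.0);ex=np.array([np.cos(a8),np.sin(a8)]);ey=np.array([-ex[1],ex[0]])
home=ctr+.075*ex+.00035*ey
def N(x,y): return home+x*ex+y*ey   # nest_home coords -> world
E
python3 -c "
from h import *
plan(.42,-.33,.22,-42)"
```

```text
clock 0.2 pos [ 0.1659 -0.6024  0.248 ] head -74.6 F [-1.   0.5  0. ] grip 0.0857
t [ 0.0281 -0.1951 -0.3173] w [-3.26e+01 -1.00e-02  4.00e-02]
```

Possible matches for the cell are:
- the grey-capped aluminium block at top (298,215) / scene (320,225)
- the red block at top (228,257) / scene (291,307)
- the clear check block at top (342,214)

I choose the aluminium one. The close crop shows a metal frame, the grey cap, a window on its +y side and a solid cheek towards the robot.

```bash
python3 -m creep '[{"tx":0.028,"ty":-0.195,"tz":-0.317,"wx":-32.6,"claw":0},{"tx":0.028,"ty":-0.195,"tz":-0.317,"wx":-32.6,"claw":0},{"tx":0.028,"ty":-0.195,"tz":-0.317,"wx":-32.6,"claw":0},{"tx":0.028,"ty":-0.195,"tz":-0.317,"wx":-32.6,"claw":0},{"tx":0.028,"ty":-0.195,"tz":-0.317,"wx":-32.6,"claw":0},{"tx":0.028,"ty":-0.195,"tz":-0.317,"wx":-32.6,"claw":0},{"tx":0.028,"ty":-0.195,"tz":-0.317,"wx":-32.6,"claw":0},{"tx":0.028,"ty":-0.195,"tz":-0.317,"wx":-32.6,"claw":0}]' 25; python3 -c "
from h import *
plan(.472,.070,.16,-10.3)"
```

```text
clock 0.2 pos [ 0.1659 -0.6024  0.248 ] head -74.6 F [-1.   0.5  0. ] grip 0.0857
t [ 0.0883 -0.5669 -0.4737] w [-6.43e+01 -2.00e-02  3.00e-02]$[0]: bad value
```

```bash
python3 -m creep '[{"wx":-32.6,"wy":0.0,"wz":0.0,"tx":0.028,"ty":-0.195,"tz":-0.317,"claw":0.0},{"wx":-32.6,"wy":0.0,"wz":0.0,"tx":0.028,"ty":-0.195,"tz":-0.317,"claw":0.0},{"wx":-32.6,"wy":0.0,"wz":0.0,"tx":0.028,"ty":-0.195,"tz":-0.317,"claw":0.0},{"wx":-32.6,"wy":0.0,"wz":0.0,"tx":0.028,"ty":-0.195,"tz":-0.317,"claw":0.0},{"wx":-32.6,"wy":0.0,"wz":0.0,"tx":0.028,"ty":-0.195,"tz":-0.317,"claw":0.0},{"wx":-32.6,"wy":0.0,"wz":0.0,"tx":0.028,"ty":-0.195,"tz":-0.317,"claw":0.0},{"wx":-32.6,"wy":0.0,"wz":0.0,"tx":0.028,"ty":-0.195,"tz":-0.317,"claw":0.0},{"wx":-32.6,"wy":0.0,"wz":0.0,"tx":0.028,"ty":-0.195,"tz":-0.317,"claw":0.0}]' 25; python3 -c "
from h import *
plan(.472,.070,.16,-10.3)"
```

```text
clock: 1.0
position: [0.4225, -0.3264, 0.2199]
tool_rot: [-2.729, 1.569, 1.255]
force: [-0.1, -1.3, 0.7]
grip_width: 0.0858
clock 1.0 pos [ 0.4225 -0.3264  0.2199] head -41.76 F [-0.1 -1.3  0.7] grip 0.0858
t [ 0.0606 -0.227  -0.3286] w [-3.146e+01 -1.100e-01  1.000e-02]
```

Works with all keys given. Next, move to above the cell.

```bash
python3 -m creep '[{"wx":-31.5,"wy":0.0,"wz":0.0,"tx":0.06,"ty":-0.227,"tz":-0.329,"claw":0.0},{"wx":-31.5,"wy":0.0,"wz":0.0,"tx":0.06,"ty":-0.227,"tz":-0.329,"claw":0.0},{"wx":-31.5,"wy":0.0,"wz":0.0,"tx":0.06,"ty":-0.227,"tz":-0.329,"claw":0.0},{"wx":-31.5,"wy":0.0,"wz":0.0,"tx":0.06,"ty":-0.227,"tz":-0.329,"claw":0.0},{"wx":-31.5,"wy":0.0,"wz":0.0,"tx":0.06,"ty":-0.227,"tz":-0.329,"claw":0.0},{"wx":-31.5,"wy":0.0,"wz":0.0,"tx":0.06,"ty":-0.227,"tz":-0.329,"claw":0.0},{"wx":-31.5,"wy":0.0,"wz":0.0,"tx":0.06,"ty":-0.227,"tz":-0.329,"claw":0.0},{"wx":-31.5,"wy":0.0,"wz":0.0,"tx":0.06,"ty":-0.227,"tz":-0.329,"claw":0.0}]'
python3 - <<'E'
from h import *
plan(.472,.070,.16,-10.3)
s=bot.grab_frame("scene");t=bot.grab_frame("top");print(proj("scene",[[.472,.07,.16],[.472,.07,.06]]))
cv2.imwrite("pics/s1.png",cv2.resize(s[100:280,200:440],None,fx=3.3,fy=3.3,interpolation=cv2.INTER_CUBIC))
E
```

```text
clock: 1.8
position: [0.4712, 0.0641, 0.1616]
tool_rot: [2.858, 1.569, 1.108]
force: [1.2, -0.3, -0.2]
grip_width: 0.0855
clock 1.8 pos [0.4712 0.0641 0.1616] head -10.28 F [ 1.2 -0.3 -0.2] grip 0.0855
t [ 0.0016 -0.0002 -0.006 ] w [ 0.02 -0.1  -0.03]
[[318.03578706 186.14752532]
 [318.19659351 218.75080869]]
```

View pics/s1.png

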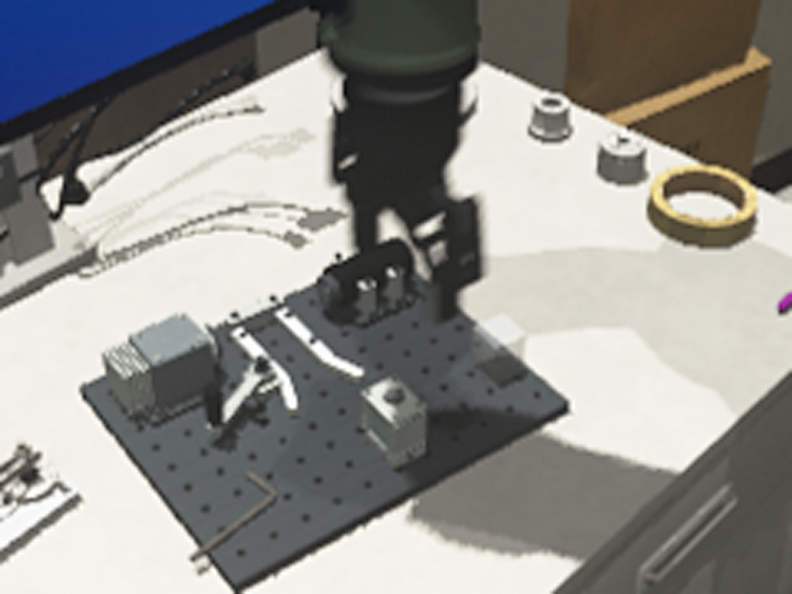

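```bash
python3 -m creep '[{"wx":0.0,"wy":0.0,"wz":0.0,"tx":0.03,"ty":0.0,"tz":-0.006,"claw":0.0},{"wx":0.0,"wy":0.0,"wz":0.0,"tx":0.065,"ty":0.0,"tz":-0.006,"claw":0.0},{"wx":0.0,"wy":0.0,"wz":0.0,"tx":0.065,"ty":0.0,"tz":-0.006,"claw":0.0},{"wx":0.0,"wy":0.0,"wz":0.0,"tx":0.065,"ty":0.0,"tz":-0.006,"claw":0.0}]'
python3 - <<'E'
from h import *
plan(.472,.070,.052,-10.3)
s=bot.grab_frame("scene");t=bot.grab_frame("top")
cv2.imwrite("pics/s2.png",cv2.resize(s[130:270,240:400],None,fx=4,fy=4,interpolation=cv2.INTER_CUBIC))
cv2.imwrite("pics/t2.png",cv2.resize(t[130:250,220:380],None,fx=4,fy=4,interpolation=cv2.INTER_CUBIC))
E
```

```text
clock: 2.3
position: [0.4721, 0.0754, 0.0968]
tool_rot: [-2.858, 1.566, 1.685]
force: [-0.3, 0.2, 0.9]
grip_width: 0.0852
clock 2.3 pos [0.4721 0.0754 0.0968] head -9.75 F [-0.3  0.2  0.9] grip 0.0852
t [0.0448 0.0009 0.0055] w [ 0.55 -0.24  0.07]
```

View pics/s2.png

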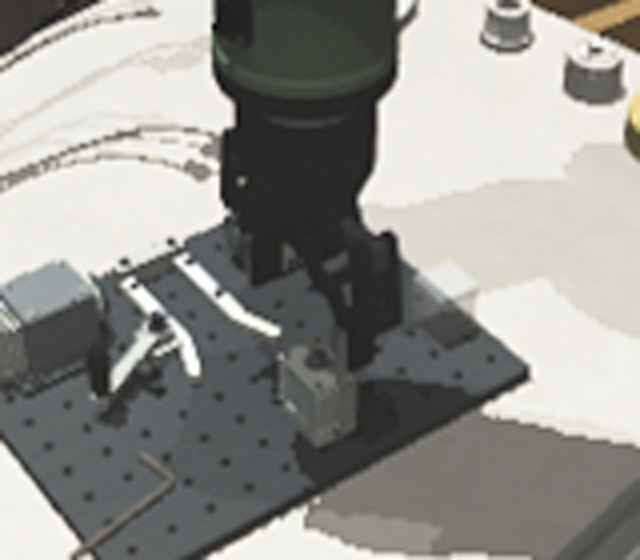

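View pics/t2.png

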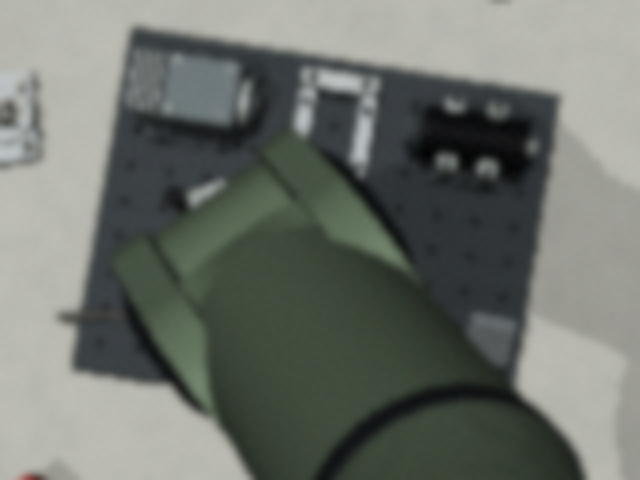

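Run:
```python
from h import *
plan(.4723,.0697,.052,-10.5)
p=bot.observe()["position"]
for z in(.08,.085,.09,.095):print(proj("scene",[[p[0],p[1],z]]))
```

```text
clock 2.4 pos [0.473  0.0753 0.0978] head -9.79 F [-0.6  0.   0.9] grip 0.0858
t [0.0458 0.0002 0.0058] w [ 0.71 -0.29 -0.08]
[[316.26728084 213.45215916]]
[[316.25295336 211.88430025]]
[[316.23852624 210.30553839]]
[[316.22399845 208.71575944]]
```

```bash
python3 -m creep '[{"wx":0.7,"wy":0.0,"wz":0.0,"tx":0.0,"ty":0.0,"tz":0.006,"claw":0.0},{"wx":0.7,"wy":0.0,"wz":0.0,"tx":0.02,"ty":0.0,"tz":0.006,"claw":0.0},{"wx":0.7,"wy":0.0,"wz":0.0,"tx":0.045,"ty":0.0,"tz":0.006,"claw":0.0},{"wx":0.7,"wy":0.0,"wz":0.0,"tx":0.045,"ty":0.0,"tz":0.006,"claw":0.0},{"wx":0.7,"wy":0.0,"wz":0.0,"tx":0.045,"ty":0.0,"tz":0.006,"claw":0.0},{"wx":0.7,"wy":0.0,"wz":0.0,"tx":0.045,"ty":0.0,"tz":0.006,"claw":0.0}]' 25
python3 - <<'E'
from h import *
plan(.4723,.0697,.052,-10.5)
s=bot.grab_frame("scene")
cv2.imwrite("pics/s3.png",cv2.resize(s[160:260,260:380],None,fx=6,fy=6,interpolation=cv2.INTER_CUBIC))
E
```

```text
clock: 3.0
position: [0.4726, 0.0694, 0.0541]
tool_rot: [2.673, 1.565, 0.919]
force: [0.1, 0.4, 0.5]
grip_width: 0.0854
clock 3.0 pos [0.4726 0.0694 0.0541] head -10.52 F [0.1 0.4 0.5] grip 0.0854
t [ 0.0021 -0.0004 -0.0002] w [-0.02 -0.32 -0.16]
```

View pics/s3.png

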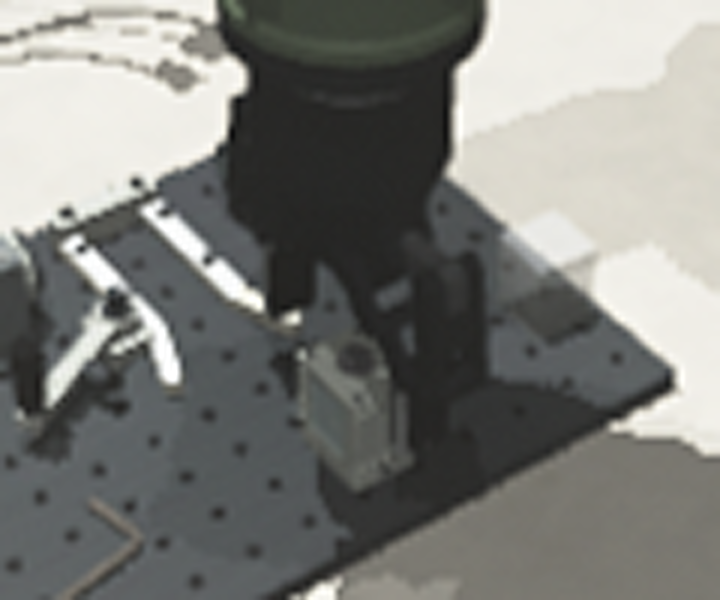

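```bash
python3 -m creep '[{"wx":0.0,"wy":-0.3,"wz":0.0,"tx":0.0,"ty":0.0,"tz":0.0,"claw":0.3},{"wx":0.0,"wy":-0.3,"wz":0.0,"tx":0.0,"ty":0.0,"tz":0.0,"claw":0.4},{"wx":0.0,"wy":-0.3,"wz":0.0,"tx":0.0,"ty":0.0,"tz":0.0,"claw":0.5},{"wx":0.0,"wy":-0.3,"wz":0.0,"tx":0.0,"ty":0.0,"tz":0.0,"claw":0.6},{"wx":0.0,"wy":-0.3,"wz":0.0,"tx":0.0,"ty":0.0,"tz":0.0,"claw":0.8},{"wx":0.0,"wy":-0.3,"wz":0.0,"tx":0.0,"ty":0.0,"tz":0.0,"claw":0.8},{"wx":0.0,"wy":-0.3,"wz":0.0,"tx":0.0,"ty":0.0,"tz":0.0,"claw":0.8},{"wx":0.0,"wy":-0.3,"wz":0.0,"tx":0.0,"ty":0.0,"tz":0.0,"claw":0.8}]' 25
python3 - <<'E'
from h import *
plan(.4723,.0697,.052,-10.5)
x,y=N(-.105,0);print(x,y);plan(x,y,.054,-8)
s=bot.grab_frame("scene")
cv2.imwrite("pics/s4.png",cv2.resize(s[160:260,260:380],None,fx=6,fy=6,interpolation=cv2.INTER_CUBIC))
E
```

```text
clock: 3.85
position: [0.4728, 0.0695, 0.0543]
tool_rot: [1.706, 1.568, -0.048]
force: [-1.5, 0.4, 7.2]
grip_width: 0.0396
clock 3.85 pos [0.4728 0.0695 0.0543] head -10.52 F [-1.5  0.4  7.2] grip 0.0396
t [ 0.0023 -0.0005 -0.0001] w [-0.02 -0.03 -0.19]
0.520340668523089 0.07462178685286151
clock 3.85 pos [0.4728 0.0695 0.0543] head -10.52 F [-1.5  0.4  7.2] grip 0.0396
t [ 0.0005  0.0458 -0.0137] w [-2.52 -0.02 -0.19]
```

View pics/s4.png

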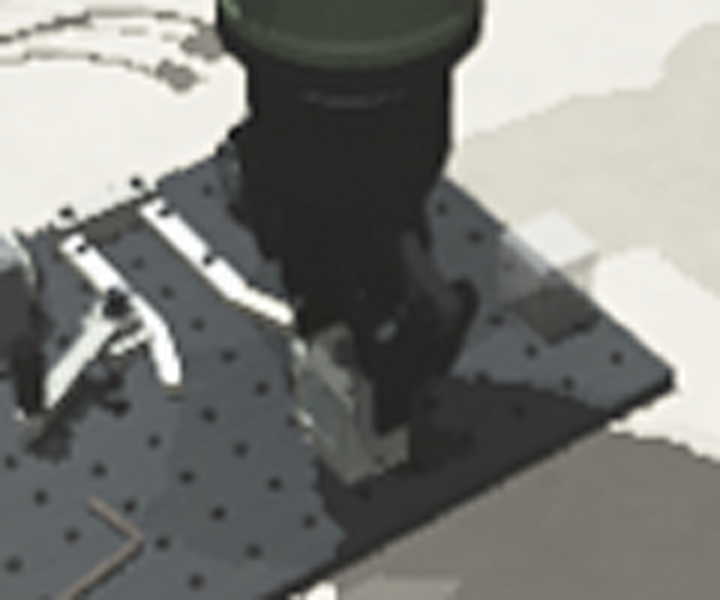

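```bash
python3 -m creep '[{"wx":-1.0,"wy":0.0,"wz":0.0,"tx":0.0,"ty":0.01,"tz":-0.003,"claw":0.8},{"wx":-2.0,"wy":0.0,"wz":0.0,"tx":0.0,"ty":0.02,"tz":-0.006,"claw":0.8},{"wx":-2.5,"wy":0.0,"wz":0.0,"tx":0.0,"ty":0.03,"tz":-0.009,"claw":0.8},{"wx":-2.5,"wy":0.0,"wz":0.0,"tx":0.0,"ty":0.04,"tz":-0.012,"claw":0.8},{"wx":-2.5,"wy":0.0,"wz":0.0,"tx":0.0,"ty":0.046,"tz":-0.0137,"claw":0.8},{"wx":-2.5,"wy":0.0,"wz":0.0,"tx":0.0,"ty":0.046,"tz":-0.0137,"claw":0.8},{"wx":-2.5,"wy":0.0,"wz":0.0,"tx":0.0,"ty":0.046,"tz":-0.0137,"claw":0.8},{"wx":-2.5,"wy":0.0,"wz":0.0,"tx":0.0,"ty":0.046,"tz":-0.0137,"claw":0.8}]'
python3 - <<'E'
from h import *
x,y=N(-.105,0);plan(x,y,.054,-8)
x,y=N(-.055,0);plan(x,y,.054,-8)
s=bot.grab_frame("scene")
cv2.imwrite("pics/s5.png",cv2.resize(s[160:260,260:380],None,fx=6,fy=6,interpolation=cv2.INTER_CUBIC))
E
```

```text
clock: 4.7
position: [0.52, 0.0745, 0.0544]
tool_rot: [1.57, 1.568, -0.141]
force: [0.4, 0.0, -2.4]
grip_width: 0.0394
clock 4.7 pos [0.52   0.0745 0.0544] head -8.02 F [ 0.4  0.  -2.4] grip 0.0394
t [ 0.0004  0.0003 -0.0002] w [-0.02  0.   -0.16]
clock 4.7 pos [0.52   0.0745 0.0544] head -8.02 F [ 0.4  0.  -2.4] grip 0.0394
t [ 0.0005  0.0503 -0.0002] w [-0.02  0.   -0.16]
```

View pics/s5.png

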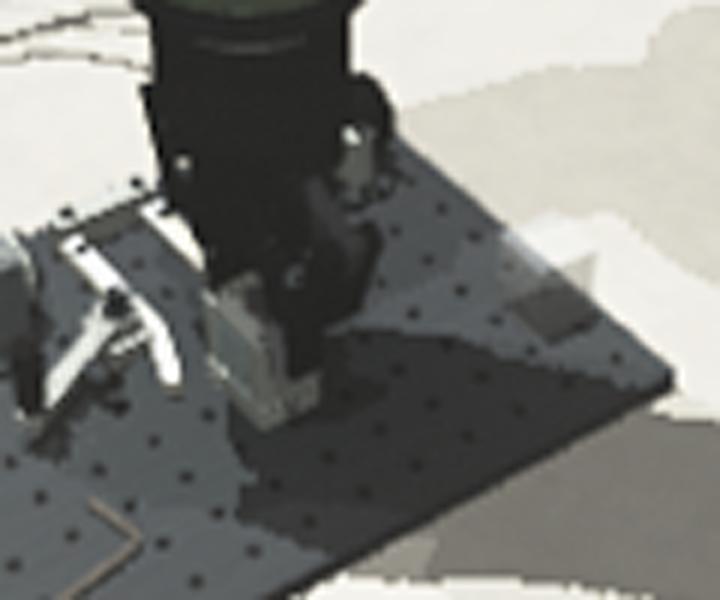

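```bash
python3 -m creep '[{"wx":0.0,"wy":0.0,"wz":-0.1,"tx":0.001,"ty":0.0,"tz":0.0,"claw":0.8},{"wx":0.0,"wy":0.0,"wz":-0.1,"tx":0.001,"ty":0.0,"tz":0.0,"claw":0.8},{"wx":0.0,"wy":0.0,"wz":-0.1,"tx":0.001,"ty":0.0,"tz":0.0,"claw":0.8}]'
python3 - <<'E'
from h import *
x,y=N(-.055,0);plan(x,y,.054,-8)
E
```

```text
clock: 5.05
position: [0.5201, 0.0746, 0.0541]
tool_rot: [1.529, 1.569, -0.181]
force: [-3.2, -1.2, 13.5]
grip_width: 0.0397
clock 5.05 pos [0.5201 0.0746 0.0541] head -8.01 F [-3.2 -1.2 13.5] grip 0.0397
t [ 0.0001  0.0502 -0.0001] w [-0.01  0.   -0.1 ]
```

```bash
python3 -m creep '[{"wx":0.0,"wy":0.0,"wz":0.0,"tx":0.0004,"ty":0.006,"tz":0.0,"claw":0.8},{"wx":0.0,"wy":0.0,"wz":0.0,"tx":0.0004,"ty":0.012,"tz":0.0,"claw":0.8},{"wx":0.0,"wy":0.0,"wz":0.0,"tx":0.0004,"ty":0.018,"tz":0.0,"claw":0.8},{"wx":0.0,"wy":0.0,"wz":0.0,"tx":0.0004,"ty":0.024,"tz":0.0,"claw":0.8},{"wx":0.0,"wy":0.0,"wz":0.0,"tx":0.0004,"ty":0.03,"tz":0.0,"claw":0.8},{"wx":0.0,"wy":0.0,"wz":0.0,"tx":0.0004,"ty":0.03,"tz":0.0,"claw":0.8}]'
python3 - <<'E'
from h import *
x,y=N(-.045,0);plan(x,y,.054,-8);print(bot.observe()["moment"])
s=bot.grab_frame("scene")
cv2.imwrite("pics/s6.png",cv2.resize(s[150:250,230:350],None,fx=6,fy=6,interpolation=cv2.INTER_CUBIC))
s=bot.grab_frame("top")
cv2.imwrite("pics/t6.png",cv2.resize(s[130:230,250:370],None,fx=6,fy=6,interpolation=cv2.INTER_CUBIC))
E
```

```text
clock: 5.65
position: [0.5509, 0.0704, 0.0541]
tool_rot: [1.7, 1.568, -0.011]
force: [2.2, 0.5, 5.0]
grip_width: 0.0394
clock 5.65 pos [0.5509 0.0704 0.0541] head -8.03 F [2.2 0.5 5. ] grip 0.0394
t [0.0002 0.0291 0.    ] w [-0.03 -0.02 -0.18]
[-0.07557476 -0.3689948  -0.04252342]
```

View pics/s6.png

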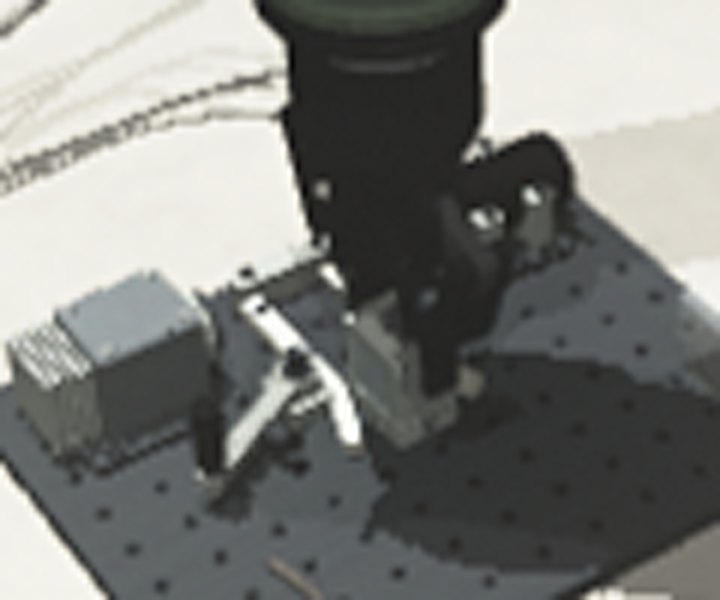

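```bash
python3 -m creep '[{"wx":0.0,"wy":0.0,"wz":0.0,"tx":0.0004,"ty":0.005,"tz":0.0,"claw":0.8},{"wx":0.0,"wy":0.0,"wz":0.0,"tx":0.0004,"ty":0.01,"tz":0.0,"claw":0.8},{"wx":0.0,"wy":0.0,"wz":0.0,"tx":0.0004,"ty":0.014,"tz":0.0,"claw":0.8},{"wx":0.0,"wy":0.0,"wz":0.0,"tx":0.0004,"ty":0.014,"tz":0.0,"claw":0.8}]'
python3 - <<'E'
from h import *
x,y=N(-.045,0);plan(x,y,.054,-8);print(bot.observe()["moment"])
s=bot.grab_frame("scene")
cv2.imwrite("pics/s7.png",cv2.resize(s[150:250,230:350],None,fx=6,fy=6,interpolation=cv2.INTER_CUBIC))
plan(x,y,.054,-8);print(bot.observe()["moment"])
E
```

```text
clock: 6.15
position: [0.5652, 0.0684, 0.0541]
tool_rot: [1.731, 1.567, 0.02]
force: [1.2, -0.1, 4.9]
grip_width: 0.0394
clock 6.15 pos [0.5652 0.0684 0.0541] head -8.03 F [ 1.2 -0.1  4.9] grip 0.0394
t [0.0002 0.0147 0.0001] w [-0.03 -0.04 -0.24]
[-0.11278861 -0.29024098  0.0455817 ]
clock 6.2 pos [0.5652 0.0684 0.0541] head -8.03 F [ 1.9 -0.6  4.4] grip 0.0399
t [0.0002 0.0147 0.0001] w [-0.03 -0.04 -0.25]
[-0.04120311 -0.30275567  0.03321345]
```

View pics/s7.png

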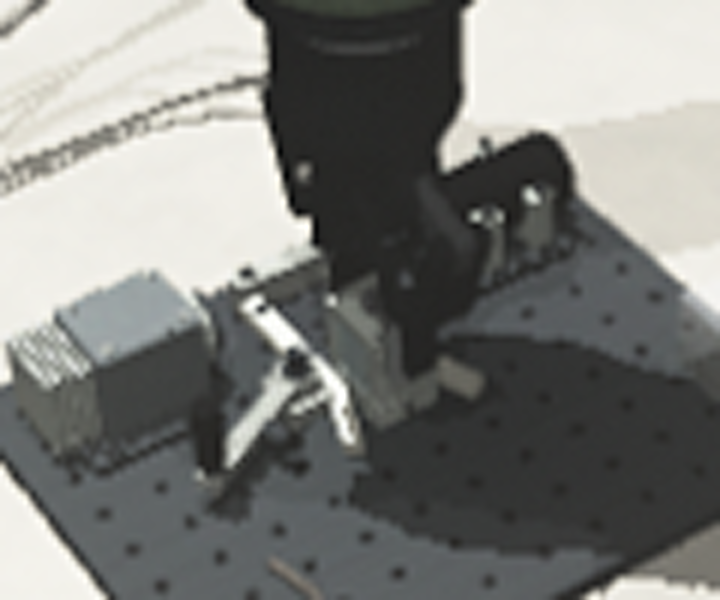

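```bash
python3 -m creep '[{"wx":0.0,"wy":0.0,"wz":-0.2,"tx":0.0004,"ty":0.006,"tz":0.0,"claw":0.8},{"wx":0.0,"wy":0.0,"wz":-0.2,"tx":0.0004,"ty":0.012,"tz":0.0,"claw":0.8},{"wx":0.0,"wy":0.0,"wz":-0.2,"tx":0.0004,"ty":0.018,"tz":0.0,"claw":0.8},{"wx":0.0,"wy":0.0,"wz":-0.2,"tx":0.0004,"ty":0.024,"tz":0.0,"claw":0.8},{"wx":0.0,"wy":0.0,"wz":-0.2,"tx":0.0004,"ty":0.03,"tz":0.0,"claw":0.8},{"wx":0.0,"wy":0.0,"wz":-0.2,"tx":0.0004,"ty":0.03,"tz":0.0,"claw":0.8}]'
python3 - <<'E'
from h import *
x,y=N(-.005,0);plan(x,y,.054,-8);print(bot.observe()["moment"])
s=bot.grab_frame("scene")
cv2.imwrite("pics/s8.png",cv2.resize(s[150:250,230:350],None,fx=6,fy=6,interpolation=cv2.INTER_CUBIC))
E
```

```text
clock: 6.8
position: [0.5957, 0.0642, 0.0541]
tool_rot: [2.074, 1.569, 0.362]
force: [1.9, -0.5, 6.0]
grip_width: 0.0396
clock 6.8 pos [0.5957 0.0642 0.0541] head -8.05 F [ 1.9 -0.5  6. ] grip 0.0396
t [0.0002 0.0239 0.0001] w [-0.05 -0.06 -0.11]
[-0.16401918 -0.38140548 -0.01271991]
```

View pics/s8.png

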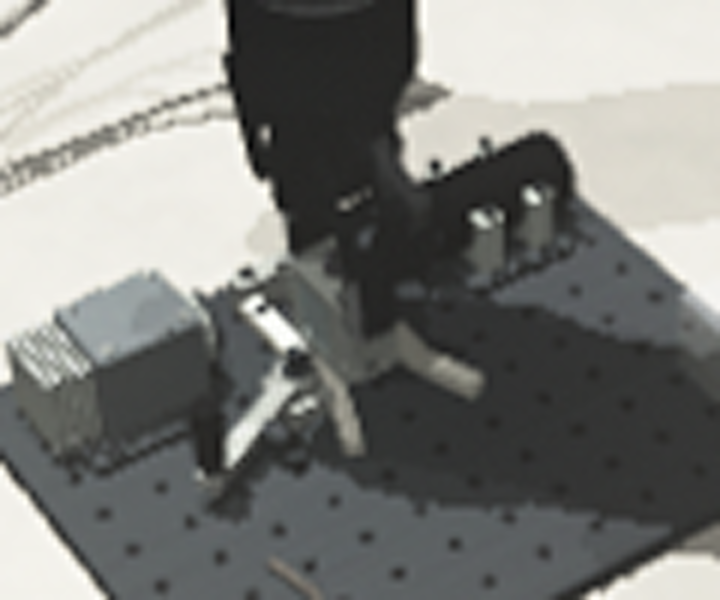

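```bash
python3 -m creep '[{"wx":0.0,"wy":0.0,"wz":-0.1,"tx":0.0004,"ty":0.006,"tz":0.0,"claw":0.8},{"wx":0.0,"wy":0.0,"wz":-0.1,"tx":0.0004,"ty":0.012,"tz":0.0,"claw":0.8},{"wx":0.0,"wy":0.0,"wz":-0.1,"tx":0.0004,"ty":0.018,"tz":0.0,"claw":0.8},{"wx":0.0,"wy":0.0,"wz":-0.1,"tx":0.0004,"ty":0.022,"tz":0.0,"claw":0.8},{"wx":0.0,"wy":0.0,"wz":-0.1,"tx":0.0004,"ty":0.025,"tz":0.0,"claw":0.8},{"wx":0.0,"wy":0.0,"wz":-0.1,"tx":0.0004,"ty":0.025,"tz":0.0,"claw":0.8}]'
python3 - <<'E'
from h import *
x,y=N(0,0);plan(x,y,.054,-8);print(bot.observe()["moment"])
E
```

```text
clock: 7.45
position: [0.6206, 0.0608, 0.0541]
tool_rot: [2.502, 1.569, 0.791]
force: [1.7, -0.3, 5.2]
grip_width: 0.0396
clock 7.45 pos [0.6206 0.0608 0.0541] head -8.04 F [ 1.7 -0.3  5.2] grip 0.0396
t [0.0001 0.0038 0.0003] w [-0.04 -0.08 -0.06]
[-0.05030689 -0.37649783 -0.00386788]
```

```bash
python3 -m creep '[{"wx":0.0,"wy":0.0,"wz":0.0,"tx":0.0003,"ty":0.001,"tz":0.0,"claw":0.8},{"wx":0.0,"wy":0.0,"wz":0.0,"tx":0.0003,"ty":0.002,"tz":0.0,"claw":0.8},{"wx":0.0,"wy":0.0,"wz":0.0,"tx":0.0003,"ty":0.003,"tz":0.0,"claw":0.8},{"wx":0.0,"wy":0.0,"wz":0.0,"tx":0.0003,"ty":0.003,"tz":0.0,"claw":0.8}]'
python3 - <<'E'
from h import *
x,y=N(0,0);plan(x,y,.054,-8)
E
python3 -m creep '[{"wx":0.0,"wy":0.0,"wz":0.0,"tx":0.0003,"ty":0.0007,"tz":0.0,"claw":0.8},{"wx":0.0,"wy":0.0,"wz":0.0,"tx":0.0003,"ty":0.0014,"tz":0.0,"claw":0.8},{"wx":0.0,"wy":0.0,"wz":0.0,"tx":0.0003,"ty":0.0014,"tz":0.0,"claw":0.8}]'
python3 - <<'E'
from h import *
x,y=N(0,0);plan(x,y,.054,-8)
E
```

```text
clock: 7.85
position: [0.6215, 0.0608, 0.0541]
tool_rot: [-1.692, 1.568, 2.88]
force: [-16.3, 0.8, 20.2]
grip_width: 0.0393
clock 7.85 pos [0.6215 0.0608 0.0541] head -8.02 F [-16.3   0.8  20.2] grip 0.0393
t [0.0001 0.0029 0.0004] w [-0.02 -0.02  0.15]
clock: 8.15
position: [0.6216, 0.0609, 0.0542]
tool_rot: [-1.485, 1.566, 3.088]
force: [-11.2, 0.2, 17.0]
grip_width: 0.0392
clock 8.15 pos [0.6216 0.0609 0.0542] head -8.01 F [-11.2   0.2  17. ] grip 0.0392
t [0.0002 0.0028 0.0005] w [-0.01  0.02  0.27]
```

Run:
```python
from h import *
s=bot.grab_frame("scene")
cv2.imwrite("pics/s9.png",cv2.resize(s[160:235,240:330],None,fx=8,fy=8,interpolation=cv2.INTER_CUBIC))
s=bot.grab_frame("top")
cv2.imwrite("pics/t9.png",cv2.resize(s[130:230,250:370],None,fx=6,fy=6,interpolation=cv2.INTER_CUBIC))
```

```text
(no output)
```

View pics/s9.png

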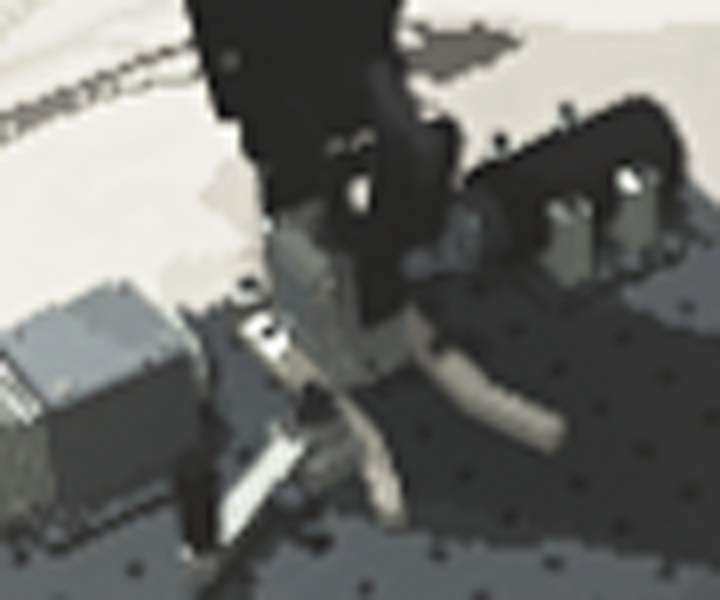

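View pics/t9.png

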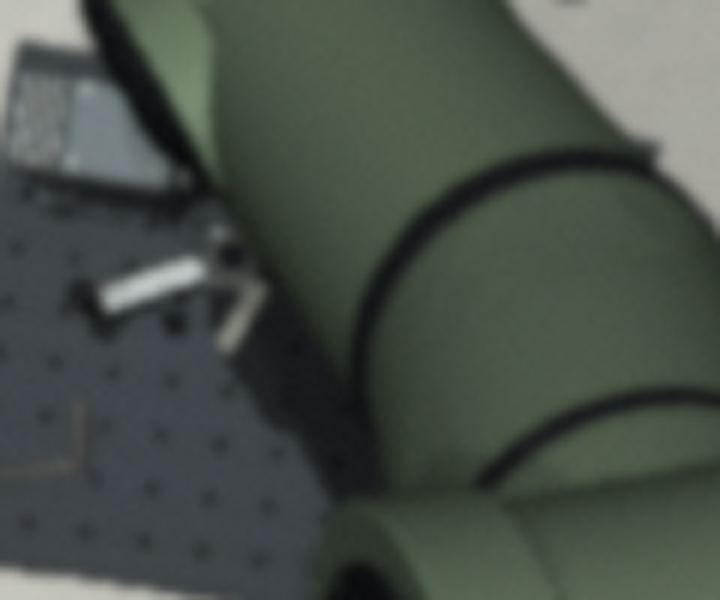

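```bash
python3 -m creep '[{"wx":0.0,"wy":0.0,"wz":-0.2,"tx":0.0,"ty":0.0,"tz":0.0,"claw":0.55},{"wx":0.0,"wy":0.0,"wz":-0.2,"tx":0.0,"ty":0.0,"tz":0.0,"claw":0.4},{"wx":0.0,"wy":0.0,"wz":-0.2,"tx":0.0,"ty":0.0,"tz":0.0,"claw":0.25},{"wx":0.0,"wy":0.0,"wz":-0.2,"tx":0.0,"ty":0.0,"tz":0.0,"claw":0.25},{"wx":0.0,"wy":0.0,"wz":-0.2,"tx":0.0,"ty":0.0,"tz":0.0,"claw":0.25}]' 20
python3 - <<'E'
from h import *
x,y=N(0,0);plan(x,y,.054,-8)
s=bot.grab_frame("scene")
cv2.imwrite("pics/s10.png",cv2.resize(s[160:235,240:330],None,fx=8,fy=8,interpolation=cv2.INTER_CUBIC))
E
```

```text
clock: 8.75
position: [0.6215, 0.0608, 0.054]
tool_rot: [-1.514, 1.562, 3.059]
force: [-0.4, 0.4, -0.0]
grip_width: 0.0638
clock 8.75 pos [0.6215 0.0608 0.054 ] head -8.01 F [-0.4  0.4 -0. ] grip 0.0638
t [-0.      0.0029  0.0004] w [-0.01  0.03  0.48]
```

View pics/s10.png

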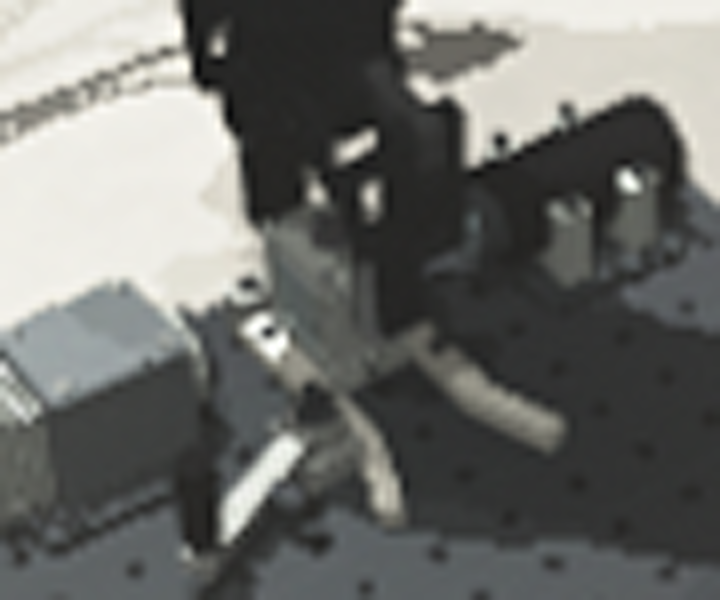

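```bash
python3 -m creep '[{"wx":0.0,"wy":0.0,"wz":0.5,"tx":-0.01,"ty":0.001,"tz":0.0,"claw":0.2},{"wx":0.0,"wy":0.0,"wz":0.5,"tx":-0.04,"ty":0.001,"tz":0.0,"claw":0.2},{"wx":0.0,"wy":0.0,"wz":0.5,"tx":-0.08,"ty":0.001,"tz":0.0,"claw":0.2},{"wx":0.0,"wy":0.0,"wz":0.5,"tx":-0.12,"ty":0.001,"tz":0.0,"claw":0.2},{"wx":0.0,"wy":0.0,"wz":0.5,"tx":-0.12,"ty":0.001,"tz":0.0,"claw":0.5},{"wx":0.0,"wy":0.0,"wz":0.5,"tx":-0.12,"ty":0.001,"tz":0.0,"claw":1.0},{"wx":0.0,"wy":0.0,"wz":0.5,"tx":-0.12,"ty":0.001,"tz":0.0,"claw":1.0},{"wx":0.0,"wy":0.0,"wz":0.5,"tx":-0.12,"ty":0.001,"tz":0.0,"claw":1.0}]' 20
python3 - <<'E'
from h import *
x,y=N(-.06,0);plan(x,y,.174,-8)
s=bot.grab_frame("scene")
cv2.imwrite("pics/s11.png",cv2.resize(s[160:235,240:330],None,fx=8,fy=8,interpolation=cv2.INTER_CUBIC))
E
```

```text
clock: 9.6
position: [0.623, 0.0605, 0.1732]
tool_rot: [-0.85, 1.569, -2.56]
force: [1.4, 0.2, 0.4]
grip_width: 0.0099
clock 9.6 pos [0.623  0.0605 0.1732] head -8.0 F [1.4 0.2 0.4] grip 0.0099
t [-0.0008 -0.0586  0.0003] w [-0.    0.05  0.06]
```

View pics/s11.png

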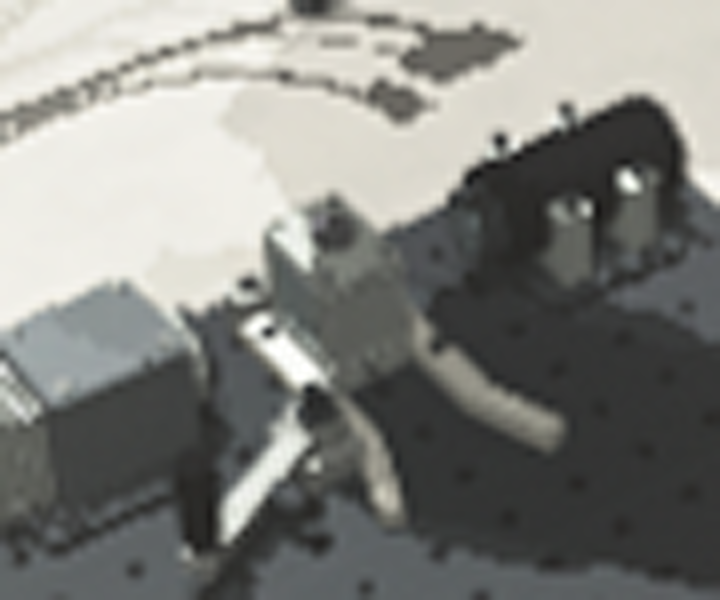

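```bash
python3 -m creep '[{"wx":0.0,"wy":0.0,"wz":0.0,"tx":0.0,"ty":-0.03,"tz":0.0,"claw":1.0},{"wx":0.0,"wy":0.0,"wz":0.0,"tx":0.0,"ty":-0.06,"tz":0.0,"claw":1.0},{"wx":0.0,"wy":0.0,"wz":0.0,"tx":0.03,"ty":-0.06,"tz":0.0,"claw":1.0},{"wx":0.0,"wy":0.0,"wz":0.0,"tx":0.07,"ty":-0.06,"tz":0.0,"claw":1.0},{"wx":0.0,"wy":0.0,"wz":0.0,"tx":0.11,"ty":-0.06,"tz":0.0,"claw":1.0},{"wx":0.0,"wy":0.0,"wz":0.0,"tx":0.11,"ty":-0.06,"tz":0.0,"claw":1.0},{"wx":0.0,"wy":0.0,"wz":0.0,"tx":0.11,"ty":-0.06,"tz":0.0,"claw":1.0}]' 20
python3 - <<'E'
from h import *
x,y=N(-.04,0);plan(x,y,.042,-8)
s=bot.grab_frame("scene")
cv2.imwrite("pics/s12.png",cv2.resize(s[160:235,240:330],None,fx=8,fy=8,interpolation=cv2.INTER_CUBIC))
E
```

```text
clock: 10.35
position: [0.5633, 0.0692, 0.0635]
tool_rot: [-1.2, 1.568, -2.91]
force: [0.6, -0.6, 1.7]
grip_width: 0.0002
clock 10.35 pos [0.5633 0.0692 0.0635] head -7.98 F [ 0.6 -0.6  1.7] grip 0.0002
t [0.0214 0.0217 0.0006] w [0.02 0.05 0.13]
```

View pics/s12.png

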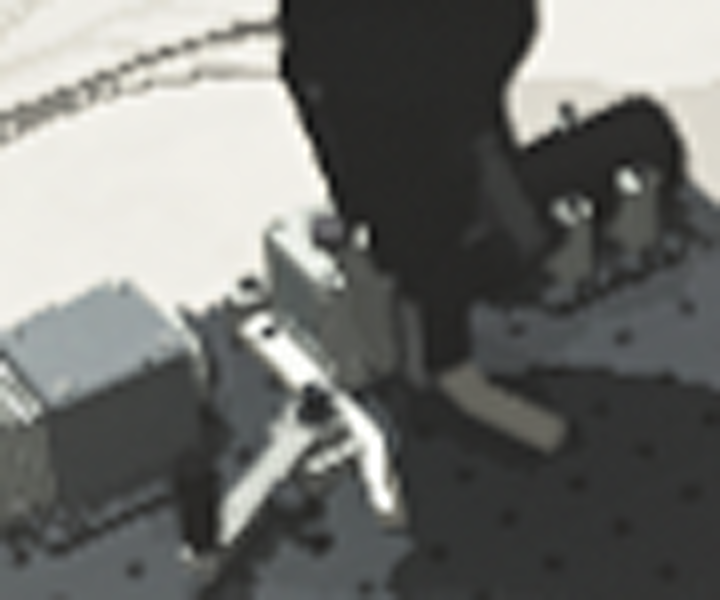

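```bash
python3 -c "
from h import *
print(bot.observe()['qpos'].round(3))
x,y=N(-.06,0);plan(x,y,.10,82)"
```

```text
[ 0.05   0.715 -0.391  1.863  0.428  0.648 -0.74 ]
clock 10.4 pos [0.5641 0.0692 0.0645] head -7.99 F [ 0.5  0.7 -0.3] grip 0.0
t [-0.0355  0.0009  0.0008] w [-8.999e+01  0.000e+00  3.000e-02]
```

```bash
python3 -m creep '[{"wx":0.0,"wy":0.0,"wz":0.0,"tx":-0.04,"ty":-0.02,"tz":0.0,"claw":1.0},{"wx":-8.0,"wy":0.0,"wz":0.0,"tx":-0.06,"ty":-0.02,"tz":0.0,"claw":1.0},{"wx":-90.0,"wy":0.0,"wz":0.0,"tx":-0.06,"ty":-0.02,"tz":0.0,"claw":1.0},{"wx":-90.0,"wy":0.0,"wz":0.0,"tx":-0.06,"ty":-0.02,"tz":0.0,"claw":1.0},{"wx":-90.0,"wy":0.0,"wz":0.0,"tx":-0.06,"ty":-0.02,"tz":0.0,"claw":1.0},{"wx":-90.0,"wy":0.0,"wz":0.0,"tx":-0.06,"ty":-0.02,"tz":0.0,"claw":1.0},{"wx":-90.0,"wy":0.0,"wz":0.0,"tx":-0.06,"ty":-0.02,"tz":0.0,"claw":1.0},{"wx":-90.0,"wy":0.0,"wz":0.0,"tx":-0.06,"ty":-0.02,"tz":0.0,"claw":1.0}]'; python3 -c "
from h import *
print(bot.observe()['qpos'].round(3))
x,y=N(-.07,0);plan(x,y,.12,82)"
```

```text
clock: 11.2
position: [0.5453, 0.0718, 0.1269]
tool_rot: [0.353, 1.568, -0.312]
force: [0.1, -0.8, -0.5]
grip_width: -0.0003
[ 0.262  0.658 -0.707  1.877  0.578  0.819  0.155]
clock 11.2 pos [0.5453 0.0718 0.1269] head 51.9 F [ 0.1 -0.8 -0.5] grip -0.0003
t [0.0069 0.0044 0.0089] w [-3.01e+01  1.80e-01 -2.00e-02]
```

```bash
python3 -m creep '[{"wx":-30.0,"wy":0.0,"wz":0.0,"tx":0.007,"ty":0.0044,"tz":0.009,"claw":1.0},{"wx":-30.0,"wy":0.0,"wz":0.0,"tx":0.007,"ty":0.0044,"tz":0.009,"claw":1.0},{"wx":-30.0,"wy":0.0,"wz":0.0,"tx":0.007,"ty":0.0044,"tz":0.009,"claw":1.0},{"wx":-30.0,"wy":0.0,"wz":0.0,"tx":0.007,"ty":0.0044,"tz":0.009,"claw":1.0},{"wx":-30.0,"wy":0.0,"wz":0.0,"tx":0.007,"ty":0.0044,"tz":0.009,"claw":1.0},{"wx":-30.0,"wy":0.0,"wz":0.0,"tx":0.007,"ty":0.0044,"tz":0.009,"claw":1.0}]'; python3 -c "
from h import *
x,y=N(-.055,0);plan(x,y,.042,82)"
```

```text
clock: 11.8
position: [0.5557, 0.0694, 0.1213]
tool_rot: [-0.137, 1.566, -0.282]
force: [0.5, 0.4, 0.8]
grip_width: 0.0001
clock 11.8 pos [0.5557 0.0694 0.1213] head 81.71 F [0.5 0.4 0.8] grip 0.0001
t [0.0794 0.0003 0.0139] w [-0.29  0.28  0.04]
```

```bash
python3 -m creep '[{"wx":-0.3,"wy":0.3,"wz":0.0,"tx":0.02,"ty":0.0,"tz":0.01,"claw":1.0},{"wx":-0.3,"wy":0.3,"wz":0.0,"tx":0.05,"ty":0.0,"tz":0.014,"claw":1.0},{"wx":-0.3,"wy":0.3,"wz":0.0,"tx":0.079,"ty":0.0,"tz":0.014,"claw":1.0},{"wx":-0.3,"wy":0.3,"wz":0.0,"tx":0.079,"ty":0.0,"tz":0.014,"claw":1.0},{"wx":-0.3,"wy":0.3,"wz":0.0,"tx":0.079,"ty":0.0,"tz":0.014,"claw":1.0},{"wx":-0.3,"wy":0.3,"wz":0.0,"tx":0.079,"ty":0.0,"tz":0.014,"claw":1.0}]'
python3 - <<'E'
from h import *
x,y=N(-.034,0);plan(x,y,.042,82)
s=bot.grab_frame("scene")
cv2.imwrite("pics/s13.png",cv2.resize(s[160:235,240:330],None,fx=8,fy=8,interpolation=cv2.INTER_CUBIC))
E
```

```text
clock: 12.4
position: [0.5707, 0.0676, 0.0442]
tool_rot: [-0.139, 1.569, -0.279]
force: [0.2, 0.4, -0.1]
grip_width: 0.0002
clock 12.4 pos [0.5707 0.0676 0.0442] head 81.97 F [ 0.2  0.4 -0.1] grip 0.0002
t [ 0.0022 -0.0001  0.0201] w [-0.03  0.1   0.01]
```

View pics/s13.png

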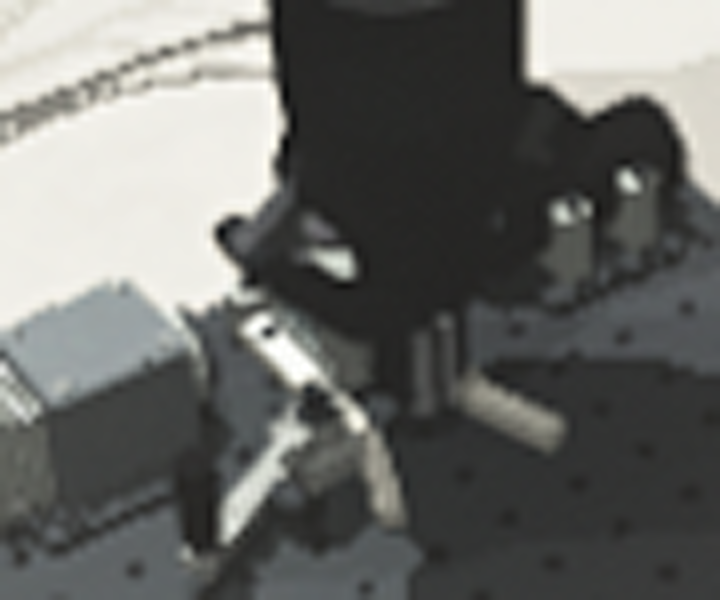

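```bash
python3 -m creep '[{"wx":0.0,"wy":0.1,"wz":0.0,"tx":0.002,"ty":0.0,"tz":0.006,"claw":1.0},{"wx":0.0,"wy":0.1,"wz":0.0,"tx":0.002,"ty":0.0,"tz":0.011,"claw":1.0},{"wx":0.0,"wy":0.1,"wz":0.0,"tx":0.002,"ty":0.0,"tz":0.014,"claw":1.0},{"wx":0.0,"wy":0.1,"wz":0.0,"tx":0.002,"ty":0.0,"tz":0.015,"claw":1.0},{"wx":0.0,"wy":0.1,"wz":0.0,"tx":0.002,"ty":0.0,"tz":0.015,"claw":1.0}]'
python3 - <<'E'
from h import *
x,y=N(-.034,0);plan(x,y,.042,82)
E
```

```text
clock: 12.95
position: [0.5856, 0.0653, 0.0421]
tool_rot: [-1.878, 1.57, -2.018]
force: [0.1, 0.3, -0.1]
grip_width: 0.0001
clock 12.95 pos [0.5856 0.0653 0.0421] head 81.96 F [ 0.1  0.3 -0.1] grip 0.0001
t [0.0001 0.0001 0.0051] w [-0.04 -0.01  0.02]
```

```bash
python3 -m creep '[{"wx":0.0,"wy":0.0,"wz":0.0,"tx":0.0,"ty":0.0,"tz":0.001,"claw":1.0},{"wx":0.0,"wy":0.0,"wz":0.0,"tx":0.0,"ty":0.0,"tz":0.002,"claw":1.0},{"wx":0.0,"wy":0.0,"wz":0.0,"tx":0.0,"ty":0.0,"tz":0.002,"claw":1.0}]'; python3 -m creep '[{"wx":0.0,"wy":0.0,"wz":0.0,"tx":0.0,"ty":0.0,"tz":0.0007,"claw":1.0},{"wx":0.0,"wy":0.0,"wz":0.0,"tx":0.0,"ty":0.0,"tz":0.001,"claw":1.0},{"wx":0.0,"wy":0.0,"wz":0.0,"tx":0.0,"ty":0.0,"tz":0.001,"claw":1.0}]'; python3 -c "
from h import *
x,y=N(-.034,0);plan(x,y,.042,82)"
```

```text
clock: 13.25
position: [0.5877, 0.0651, 0.0421]
tool_rot: [-1.81, 1.571, -1.95]
force: [0.3, 0.3, -0.3]
grip_width: -0.0001
clock: 13.55
position: [0.5887, 0.0649, 0.0421]
tool_rot: [-1.927, 1.571, -2.067]
force: [0.1, 0.0, -0.1]
grip_width: 0.0002
clock 13.55 pos [0.5887 0.0649 0.0421] head 81.96 F [ 0.1  0.  -0.1] grip 0.0002
t [0.0001 0.0001 0.002 ] w [-0.04 -0.01  0.02]
```

```bash
python3 -m creep '[{"wx":0.0,"wy":0.0,"wz":0.0,"tx":0.0,"ty":0.0,"tz":0.001,"claw":1.0},{"wx":0.0,"wy":0.0,"wz":0.0,"tx":0.0,"ty":0.0,"tz":0.0015,"claw":1.0},{"wx":0.0,"wy":0.0,"wz":0.0,"tx":0.0,"ty":0.0,"tz":0.0015,"claw":1.0}]';  python3 -m creep '[{"wx":0.0,"wy":0.0,"wz":0.0,"tx":0.0,"ty":0.0,"tz":0.0007,"claw":1.0},{"wx":0.0,"wy":0.0,"wz":0.0,"tx":0.0,"ty":0.0,"tz":0.001,"claw":1.0},{"wx":0.0,"wy":0.0,"wz":0.0,"tx":0.0,"ty":0.0,"tz":0.001,"claw":1.0}]'
```

```text
clock: 13.85
position: [0.5902, 0.0647, 0.042]
tool_rot: [-1.833, 1.571, -1.974]
force: [0.1, -0.1, 0.1]
grip_width: 0.0001
clock: 14.15
position: [0.5906, 0.0647, 0.0419]
tool_rot: [-2.751, 1.569, -2.891]
force: [-4.9, -0.1, 3.2]
grip_width: -0.0001
```

```bash
python3 -m creep '[{"wx":0.0,"wy":0.0,"wz":0.0,"tx":0.0,"ty":0.0,"tz":0.0007,"claw":1.0},{"wx":0.0,"wy":0.0,"wz":0.0,"tx":0.0,"ty":0.0,"tz":0.001,"claw":1.0},{"wx":0.0,"wy":0.0,"wz":0.0,"tx":0.0,"ty":0.0,"tz":0.001,"claw":1.0}]'
```

```text
clock: 14.45
position: [0.5906, 0.0647, 0.0417]
tool_rot: [-2.813, 1.568, -2.953]
force: [-7.7, 0.4, 3.1]
grip_width: -0.0002
```

```bash
python3 -m creep '[{"wx":0.0,"wy":0.0,"wz":0.0,"tx":0.0,"ty":0.0,"tz":-0.01,"claw":1.0},{"wx":0.0,"wy":0.0,"wz":0.0,"tx":0.0,"ty":0.0,"tz":-0.02,"claw":1.0},{"wx":0.0,"wy":0.0,"wz":0.0,"tx":-0.05,"ty":0.0,"tz":-0.02,"claw":1.0},{"wx":0.0,"wy":0.0,"wz":0.0,"tx":-0.1,"ty":0.05,"tz":-0.06,"claw":1.0},{"wx":0.0,"wy":0.0,"wz":0.0,"tx":-0.13,"ty":0.28,"tz":-0.10,"claw":1.0},{"wx":0.0,"wy":0.0,"wz":0.0,"tx":-0.13,"ty":0.28,"tz":-0.10,"claw":1.0},{"wx":0.0,"wy":0.0,"wz":0.0,"tx":-0.13,"ty":0.28,"tz":-0.10,"claw":1.0},{"wx":0.0,"wy":0.0,"wz":0.0,"tx":-0.13,"ty":0.28,"tz":-0.10,"claw":1.0}]'
python3 - <<'E'
from h import *
s=bot.grab_frame("scene")
cv2.imwrite("pics/s14.png",cv2.resize(s[160:235,240:330],None,fx=8,fy=8,interpolation=cv2.INTER_CUBIC))
s=bot.grab_frame("top");cv2.imwrite("pics/t14full.png",s)
cv2.imwrite("pics/t14.png",cv2.resize(s[130:200,260:350],None,fx=8,fy=8,interpolation=cv2.INTER_CUBIC))
E
```

```text
clock: 15.25
position: [0.5347, 0.2989, 0.161]
tool_rot: [-2.628, 1.568, -2.767]
force: [-0.1, 0.2, 0.4]
grip_width: -0.0004
```

View pics/t14.png

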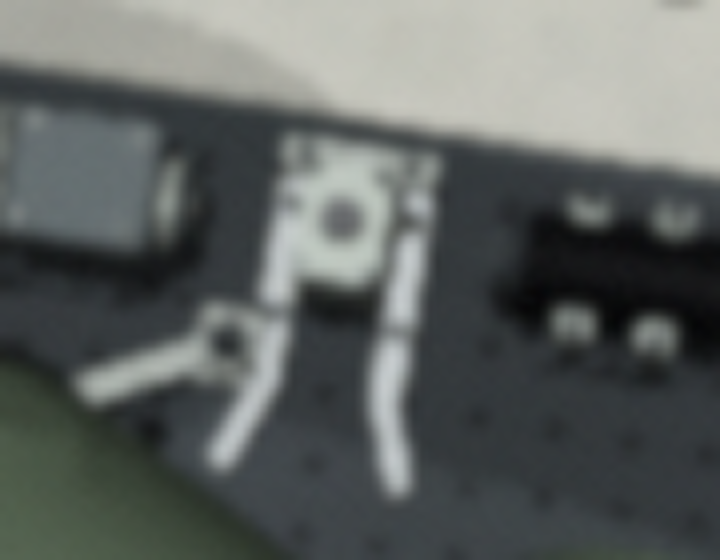

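View pics/s14.png

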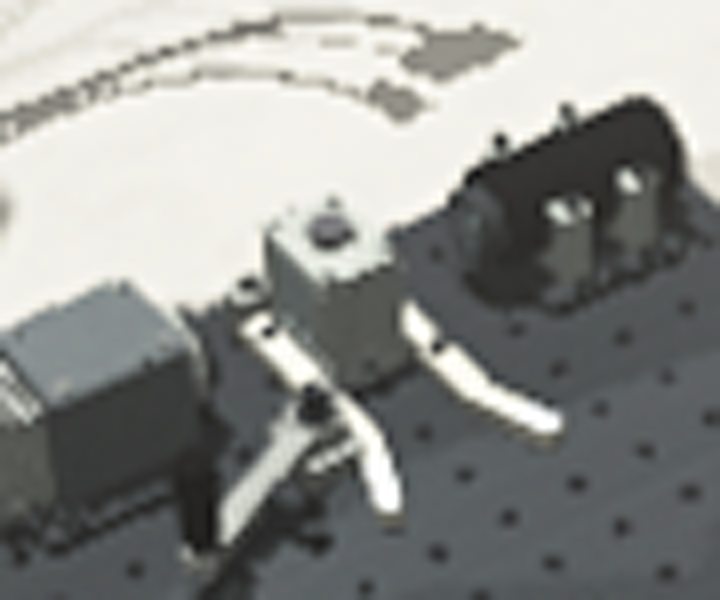

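Run:
```python
from h import *
s=cv2.imread("pics/t14full.png")
g=cv2.cvtColor(s,cv2.COLOR_BGR2GRAY).astype(np.float32);f=8
u=cv2.resize(g[150:166,296:310],None,fx=f,fy=f,interpolation=cv2.INTER_CUBIC)
m=(u<130).astype(np.uint8);n,l,st,ce=cv2.connectedComponentsWithStats(m)
for i in range(1,n):
    if st[i,4]>300:
        p=(ce[i]+.5)/f-.5+[296,150];w=ray("top",p,.0655)[0,:2];d=w-home;print(p,w,st[i],"nest xy mm",d@ex*1000,d@ey*1000)
# initial cap same way
g=cv2.cvtColor(cv2.imread("pics/top0.png"),cv2.COLOR_BGR2GRAY).astype(np.float32)
u=cv2.resize(g[207:223,291:305],None,fx=f,fy=f,interpolation=cv2.INTER_CUBIC)
m=(u<140).astype(np.uint8);n,l,st,ce=cv2.connectedComponentsWithStats(m)
for i in range(1,n):
    if st[i,4]>200:
        p=(ce[i]+.5)/f-.5+[291,207];print(p,ray("top",p,.0655)[0,:2],st[i])
```

```text
[305.73143016 161.22318459] [0.61338109 0.05087802] [   8   17  104  111 1804] nest xy mm -9.560549968991639 -10.563968266557767
[302.3210691  157.16070457] [0.62404173 0.06007863] [ 38  44  34  34 919] nest xy mm -0.28413562659513364 0.030770684877324327
[297.52495699 213.86345122] [0.47436087 0.06928081] [   0    0  112  128 4941]
[297.53772866 214.92311357] [0.47160164 0.06918456] [  36   46   40   43 1312]
```

Run:
```python
from h import *
def nest(px,z,n="top"):
    w=ray(n,px,z)[0,:2];d=(w-home)*1000;return np.round([d@ex,d@ey],1)
print("pivot", nest((288.5-.5,172.75-.5),.034))
print("barend",nest((271-.5,178.5-.5),.032))
for n,b in(("top0",(255,165,300,195)),):
    s=cv2.imread(f"pics/{n}.png")[b[1]:b[3],b[0]:b[2]];cv2.imwrite("pics/knob.png",cv2.resize(s,None,fx=16,fy=16,interpolation=cv2.INTER_CUBIC))
for a in(2.55,2.65,2.75,2.85,2.95):
    x,y=N(-.042-.066*np.sin(a),.034-.066*np.cos(a));print(a,proj("top",[[x,y,.067],[x,y,.032]]).round(1).tolist())
```

```text
pivot [-41.2  33.6]
barend [-63.8  77.7]
2.55 [[264.0, 181.0], [265.5, 182.8]]
2.65 [[263.0, 178.7], [264.6, 180.6]]
2.75 [[262.4, 176.3], [263.9, 178.2]]
2.85 [[261.9, 173.9], [263.5, 175.9]]
2.95 [[261.8, 171.4], [263.3, 173.4]]
```

View pics/knob.png

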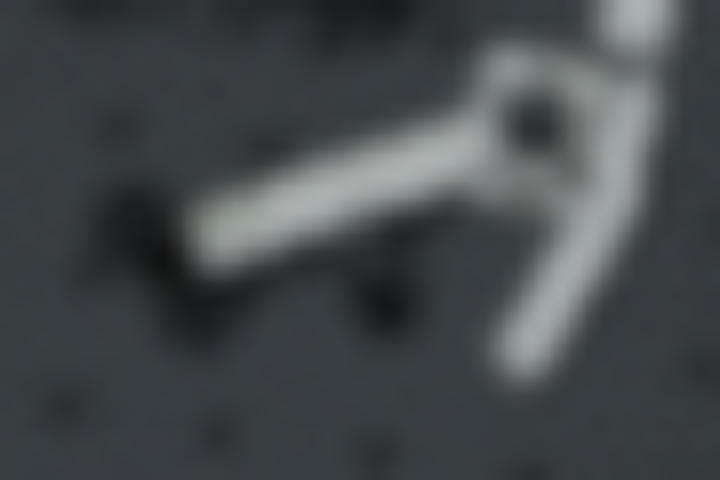

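```bash
cat >> h.py <<'E'
home_r=np.array([.6215,.0608])
def NR(x,y): return home_r+x*ex+y*ey
def knob(a): return NR(-.042-.066*np.sin(a),.034-.066*np.cos(a))
E
python3 -c "
from h import *
x,y=knob(2.66);print(x,y);plan(x,y,.13,82)"
```

```text
0.5625081735163443 0.1624927933937191
clock 15.35 pos [0.5329 0.305  0.1622] head 82.45 F [-0.5  0.1  1. ] grip 0.0002
t [ 0.0315 -0.1375  0.0482] w [ 0.45 -0.13 -0.23]
```

```bash
python3 -m creep '[{"wx":0.45,"wy":-0.1,"wz":-0.2,"tx":0.032,"ty":-0.1375,"tz":0.048,"claw":0.45},{"wx":0.45,"wy":-0.1,"wz":-0.2,"tx":0.032,"ty":-0.1375,"tz":0.048,"claw":0.45},{"wx":0.45,"wy":-0.1,"wz":-0.2,"tx":0.032,"ty":-0.1375,"tz":0.048,"claw":0.45},{"wx":0.45,"wy":-0.1,"wz":-0.2,"tx":0.032,"ty":-0.1375,"tz":0.048,"claw":0.45},{"wx":0.45,"wy":-0.1,"wz":-0.2,"tx":0.032,"ty":-0.1375,"tz":0.048,"claw":0.45},{"wx":0.45,"wy":-0.1,"wz":-0.2,"tx":0.032,"ty":-0.1375,"tz":0.048,"claw":0.45},{"wx":0.45,"wy":-0.1,"wz":-0.2,"tx":0.032,"ty":-0.1375,"tz":0.048,"claw":0.45}]' 20
python3 - <<'E'
from h import *
x,y=knob(2.66);plan(x,y,.09,82)
s=bot.grab_frame("scene")
cv2.imwrite("pics/s15.png",cv2.resize(s[150:235,220:320],None,fx=7,fy=7,interpolation=cv2.INTER_CUBIC))
E
```

```text
clock: 16.05
position: [0.5619, 0.1639, 0.1299]
tool_rot: [1.735, 1.57, 1.597]
force: [-0.3, 0.6, -0.3]
grip_width: 0.047
clock 16.05 pos [0.5619 0.1639 0.1299] head 82.11 F [-0.3  0.6 -0.3] grip 0.047
t [ 0.0399 -0.0014  0.0008] w [ 0.11 -0.01 -0.06]
```

View pics/s15.png

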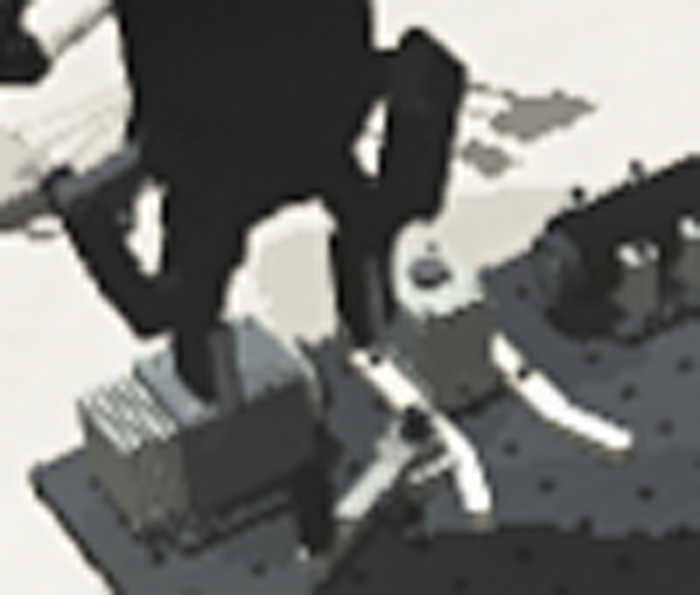

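Run:
```python
from h import *
p=bot.observe()["position"];print(p)
def z(q):return ((proj("scene",q)+.5-[220,150])*7).round(0).tolist()
yv=np.array([ey[0],ey[1],0])
c=np.array([p[0],p[1],.115])
print("tips mid",z([c]),"fingers",z([c+.03*yv,c-.03*yv]))
for a in(2.5,2.66,2.8,2.95):
    x,y=N(-.042-.066*np.sin(a),.034-.066*np.cos(a));print(a,z([[x,y,.067],[x,y,.037]]))
x,y=N(-.042,.034);print("pivot",z([[x,y,.034]]))
```

```text
[0.5620062  0.16379613 0.12984107]
tips mid [[293.0, 364.0]] fingers [[211.0, 400.0], [372.0, 329.0]]
2.5 [[333.0, 471.0], [340.0, 534.0]]
2.66 [[305.0, 463.0], [313.0, 526.0]]
2.8 [[283.0, 454.0], [292.0, 517.0]]
2.95 [[263.0, 441.0], [272.0, 504.0]]
pivot [[412.0, 418.0]]
```

```bash
python3 -m creep '[{"wx":0.1,"wy":0.0,"wz":0.0,"tx":0.03,"ty":-0.0014,"tz":0.0008,"claw":0.45},{"wx":0.1,"wy":0.0,"wz":0.0,"tx":0.05,"ty":-0.0014,"tz":0.0008,"claw":0.45},{"wx":0.1,"wy":0.0,"wz":0.0,"tx":0.074,"ty":-0.0014,"tz":0.0008,"claw":0.45},{"wx":0.1,"wy":0.0,"wz":0.0,"tx":0.074,"ty":-0.0014,"tz":0.0008,"claw":0.45},{"wx":0.1,"wy":0.0,"wz":0.0,"tx":0.074,"ty":-0.0014,"tz":0.0008,"claw":0.45},{"wx":0.1,"wy":0.0,"wz":0.0,"tx":0.074,"ty":-0.0014,"tz":0.0008,"claw":0.45}]' 20
python3 - <<'E'
from h import *
x,y=knob(2.66);plan(x,y,.056,82)
s=bot.grab_frame("scene")
cv2.imwrite("pics/s16.png",cv2.resize(s[150:235,220:320],None,fx=7,fy=7,interpolation=cv2.INTER_CUBIC))
E
```

```text
clock: 16.7
position: [0.5631, 0.163, 0.0571]
tool_rot: [1.02, 1.569, 0.881]
force: [0.7, 0.5, 0.5]
grip_width: 0.0473
clock 16.7 pos [0.5631 0.163  0.0571] head 82.03 F [0.7 0.5 0.5] grip 0.0473
t [ 0.0011 -0.0006 -0.0005] w [ 0.03  0.06 -0.1 ]
```

View pics/s16.png

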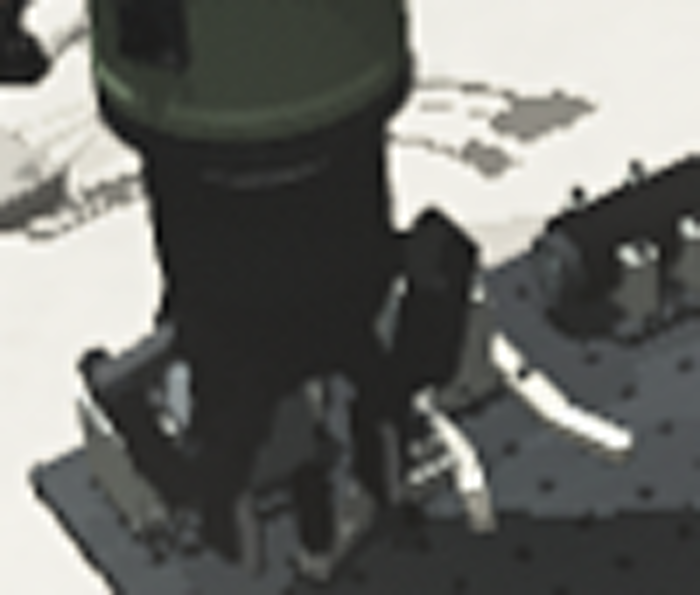

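```bash
python3 -m creep '[{"wx":0.0,"wy":0.0,"wz":0.0,"tx":0.0,"ty":0.0,"tz":0.0,"claw":0.6},{"wx":0.0,"wy":0.0,"wz":0.0,"tx":0.0,"ty":0.0,"tz":0.0,"claw":0.75},{"wx":0.0,"wy":0.0,"wz":0.0,"tx":0.0,"ty":0.0,"tz":0.0,"claw":0.95},{"wx":0.0,"wy":0.0,"wz":0.0,"tx":0.0,"ty":0.0,"tz":0.0,"claw":0.95},{"wx":0.0,"wy":0.0,"wz":0.0,"tx":0.0,"ty":0.0,"tz":0.0,"claw":0.95},{"wx":0.0,"wy":0.0,"wz":0.0,"tx":0.0,"ty":0.0,"tz":0.0,"claw":0.95}]' 20
python3 - <<'E'
from h import *
x,y=knob(2.66);plan(x,y,.056,82)
p=bot.observe()["position"][:2]-NR(-.042,.034);v=np.array([p@ex,p@ey])*1000;print(v,np.hypot(*v),np.pi-np.arctan2(-v[0],v[1]))
E
```

```text
clock: 17.35
position: [0.5637, 0.1624, 0.0576]
tool_rot: [0.519, 1.568, 0.38]
force: [0.6, -3.5, 5.8]
grip_width: 0.012
clock 17.35 pos [0.5637 0.1624 0.0576] head 81.99 F [ 0.6 -3.5  5.8] grip 0.012
t [ 0.0016 -0.0001 -0.0012] w [-0.01  0.14 -0.08]
[-29.36319435  58.58300959] 65.52988779967394 2.676966542959291
```

```bash
cat >> h.py <<'E'
def arc(al):
    s=bot.observe();R=Ro.from_euler("xyz",s["tool_rot"]).as_matrix()
    for a in al:
        d=np.r_[knob(a)-s["position"][:2],0]
        print(a,"ty %.4f tz %.4f"%(d@R[:,1],d@R[:,2]))
def where():
    s=bot.observe();p=s["position"][:2]-NR(-.042,.034);v=np.array([p@ex,p@ey])*1000
    print("rel",v.round(1),"r",np.hypot(*v).round(1),"a",np.arctan2(-v[0],-v[1]).round(3),"z",s["position"][2].round(4),"F",s["force"].round(1),"Fbench",(s["force"][:2]@ex).round(1),(s["force"][:2]@ey).round(1),"grip",s["grip_width"].round(4))
E
python3 -c "
from h import *
where();arc([2.6,2.5,2.4,2.3,2.2,2.1,2.0,1.9])"
```

```text
Traceback (most recent call last):
  File "h.py", line 34, in where
    print("rel",v.round(1),"r",np.hypot(*v).round(1),"a",np.arctan2(-v[0],-v[1]).round(3),"z",s["position"][2].round(4),"F",s["force"].round(1),"Fbench",(s["force"][:2]@ex).round(1),(s["force"][:2]@ey).round(1),"grip",s["grip_width"].round(4))
                                                                                                                                                                                                                          ^^^^^^^^^^^^^^^^^^^^^
AttributeError: 'float' object has no attribute 'round'
```

```bash
sed -i 's/s\["grip_width"\].round(4))$/round(s["grip_width"],4))/' h.py
python3 -c "
from h import *
where();arc([2.6,2.5,2.4,2.3,2.2,2.1,2.0,1.9])"
```

```text
rel [-29.4  58.6] r 65.5 a 2.677 z 0.0576 F [ 0.6 -3.5  5.8] Fbench 1.0 -3.4 grip 0.012
2.6 ty -0.0020 tz -0.0047
2.5 ty -0.0057 tz -0.0101
2.4 ty -0.0099 tz -0.0152
2.3 ty -0.0146 tz -0.0198
2.2 ty -0.0197 tz -0.0240
2.1 ty -0.0253 tz -0.0276
2.0 ty -0.0311 tz -0.0306
1.9 ty -0.0373 tz -0.0331
```

```bash
python3 -m creep '[{"wx":0.0,"wy":0.0,"wz":0.0,"tx":0.0,"ty":-0.002,"tz":-0.0047,"claw":0.95},{"wx":0.0,"wy":0.0,"wz":0.0,"tx":0.0,"ty":-0.0057,"tz":-0.0101,"claw":0.95},{"wx":0.0,"wy":0.0,"wz":0.0,"tx":0.0,"ty":-0.0099,"tz":-0.0152,"claw":0.95},{"wx":0.0,"wy":0.0,"wz":0.0,"tx":0.0,"ty":-0.0146,"tz":-0.0198,"claw":0.95},{"wx":0.0,"wy":0.0,"wz":0.0,"tx":0.0,"ty":-0.0197,"tz":-0.024,"claw":0.95}]'; python3 -c "
from h import *
where();arc([2.1,2.0,1.9,1.8,1.7,1.6,1.5,1.4])"
```

```text
clock: 17.85
position: [0.5362, 0.1468, 0.0577]
tool_rot: [0.949, 1.568, 0.81]
force: [-2.1, 5.7, 3.4]
grip_width: 0.012
rel [-54.4  39.3] r 67.1 a 2.197 z 0.0577 F [-2.1  5.7  3.4] Fbench -2.9 5.3 grip 0.012
2.1 ty -0.0060 tz -0.0026
2.0 ty -0.0119 tz -0.0056
1.9 ty -0.0180 tz -0.0080
1.8 ty -0.0243 tz -0.0099
1.7 ty -0.0308 tz -0.0111
1.6 ty -0.0374 tz -0.0116
1.5 ty -0.0440 tz -0.0114
1.4 ty -0.0505 tz -0.0107
```

Forces are small and the keeper is following. I'll continue round the arc.

```bash
python3 -m creep '[{"wx":0.0,"wy":0.0,"wz":0.0,"tx":0.0,"ty":-0.006,"tz":-0.0026,"claw":0.95},{"wx":0.0,"wy":0.0,"wz":0.0,"tx":0.0,"ty":-0.0119,"tz":-0.0056,"claw":0.95},{"wx":0.0,"wy":0.0,"wz":0.0,"tx":0.0,"ty":-0.018,"tz":-0.008,"claw":0.95},{"wx":0.0,"wy":0.0,"wz":0.0,"tx":0.0,"ty":-0.0243,"tz":-0.0099,"claw":0.95},{"wx":0.0,"wy":0.0,"wz":0.0,"tx":0.0,"ty":-0.0308,"tz":-0.0111,"claw":0.95},{"wx":0.0,"wy":0.0,"wz":0.0,"tx":0.0,"ty":-0.0374,"tz":-0.0116,"claw":0.95},{"wx":0.0,"wy":0.0,"wz":0.0,"tx":0.0,"ty":-0.044,"tz":-0.0114,"claw":0.95}]'
python3 - <<'E'
from h import *
where();arc([1.4,1.3,1.2,1.1,1.0,.9,.8,.7])
s=bot.grab_frame("scene")
cv2.imwrite("pics/s17.png",cv2.resize(s[150:235,220:320],None,fx=7,fy=7,interpolation=cv2.INTER_CUBIC))
E
```

```text
clock: 18.55
position: [0.5184, 0.1046, 0.0575]
tool_rot: [1.072, 1.568, 0.934]
force: [-0.8, 3.5, 1.2]
grip_width: 0.0123
rel [-66.2  -5. ] r 66.4 a 1.495 z 0.0575 F [-0.8  3.5  1.2] Fbench -1.3 3.3 grip 0.0123
1.4 ty -0.0062 tz 0.0012
1.3 ty -0.0126 tz 0.0026
1.2 ty -0.0189 tz 0.0047
1.1 ty -0.0249 tz 0.0074
1.0 ty -0.0306 tz 0.0107
0.9 ty -0.0360 tz 0.0145
0.8 ty -0.0410 tz 0.0188
0.7 ty -0.0455 tz 0.0237
```

View pics/s17.png

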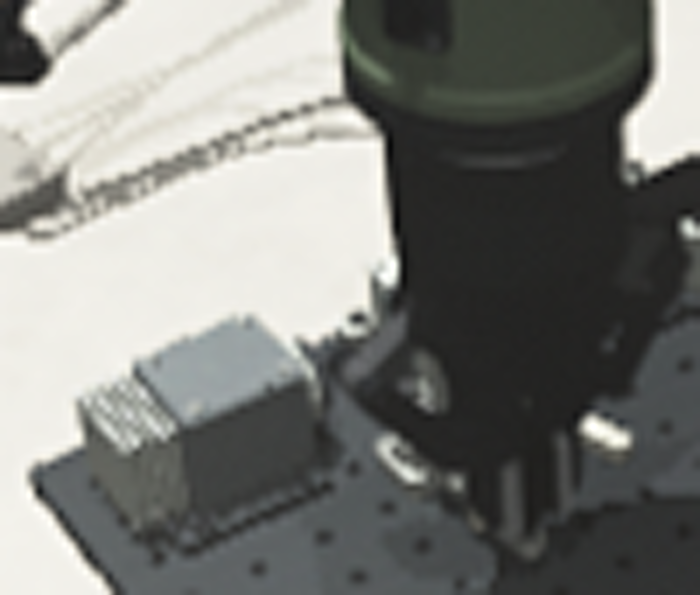

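```bash
python3 -m creep '[{"wx":0.0,"wy":0.0,"wz":0.0,"tx":0.0,"ty":-0.0062,"tz":0.0012,"claw":0.95},{"wx":0.0,"wy":0.0,"wz":0.0,"tx":0.0,"ty":-0.0126,"tz":0.0026,"claw":0.95},{"wx":0.0,"wy":0.0,"wz":0.0,"tx":0.0,"ty":-0.0189,"tz":0.0047,"claw":0.95},{"wx":0.0,"wy":0.0,"wz":0.0,"tx":0.0,"ty":-0.0249,"tz":0.0074,"claw":0.95},{"wx":0.0,"wy":0.0,"wz":0.0,"tx":0.0,"ty":-0.0306,"tz":0.0107,"claw":0.95},{"wx":0.0,"wy":0.0,"wz":0.0,"tx":0.0,"ty":-0.036,"tz":0.0145,"claw":0.95},{"wx":0.0,"wy":0.0,"wz":0.0,"tx":0.0,"ty":-0.041,"tz":0.0188,"claw":0.95}]'; python3 -c "
from h import *
where();arc([.7,.6,.5,.4,.3,.2,.1,.0])"
```

```text
clock: 19.3
position: [0.5312, 0.0594, 0.0573]
tool_rot: [1.096, 1.569, 0.956]
force: [-3.8, 1.5, 4.9]
grip_width: 0.0122
rel [-47.2 -48. ] r 67.3 a 0.777 z 0.0573 F [-3.8  1.5  4.9] Fbench -4.0 0.9 grip 0.0122
0.7 ty -0.0025 tz 0.0047
0.6 ty -0.0065 tz 0.0099
0.5 ty -0.0099 tz 0.0155
0.4 ty -0.0128 tz 0.0215
0.3 ty -0.0151 tz 0.0277
0.2 ty -0.0167 tz 0.0341
0.1 ty -0.0177 tz 0.0406
0.0 ty -0.0180 tz 0.0472
```

```bash
python3 -m creep '[{"wx":0.0,"wy":0.0,"wz":0.0,"tx":0.0,"ty":-0.0025,"tz":0.0047,"claw":0.95},{"wx":0.0,"wy":0.0,"wz":0.0,"tx":0.0,"ty":-0.0065,"tz":0.0099,"claw":0.95},{"wx":0.0,"wy":0.0,"wz":0.0,"tx":0.0,"ty":-0.0099,"tz":0.0155,"claw":0.95},{"wx":0.0,"wy":0.0,"wz":0.0,"tx":0.0,"ty":-0.0128,"tz":0.0215,"claw":0.95},{"wx":0.0,"wy":0.0,"wz":0.0,"tx":0.0,"ty":-0.0151,"tz":0.0277,"claw":0.95},{"wx":0.0,"wy":0.0,"wz":0.0,"tx":0.0,"ty":-0.0167,"tz":0.034,"claw":0.95},{"wx":0.0,"wy":0.0,"wz":0.0,"tx":0.0,"ty":-0.0172,"tz":0.037,"claw":0.95}]'
python3 - <<'E'
from h import *
where();arc([.1,.05,.0,-.03])
s=bot.grab_frame("scene")
cv2.imwrite("pics/s18.png",cv2.resize(s[150:235,230:330],None,fx=7,fy=7,interpolation=cv2.INTER_CUBIC))
E
```

```text
clock: 20.0
position: [0.5661, 0.0371, 0.0572]
tool_rot: [1.087, 1.569, 0.947]
force: [-2.7, 4.1, 2.0]
grip_width: 0.0121
rel [ -9.5 -65.2] r 65.9 a 0.145 z 0.0572 F [-2.7  4.1  2. ] Fbench -3.3 3.7 grip 0.0121
0.1 ty -0.0005 tz 0.0029
0.05 ty -0.0007 tz 0.0062
0.0 ty -0.0008 tz 0.0095
-0.03 ty -0.0008 tz 0.0115
```

View pics/s18.png

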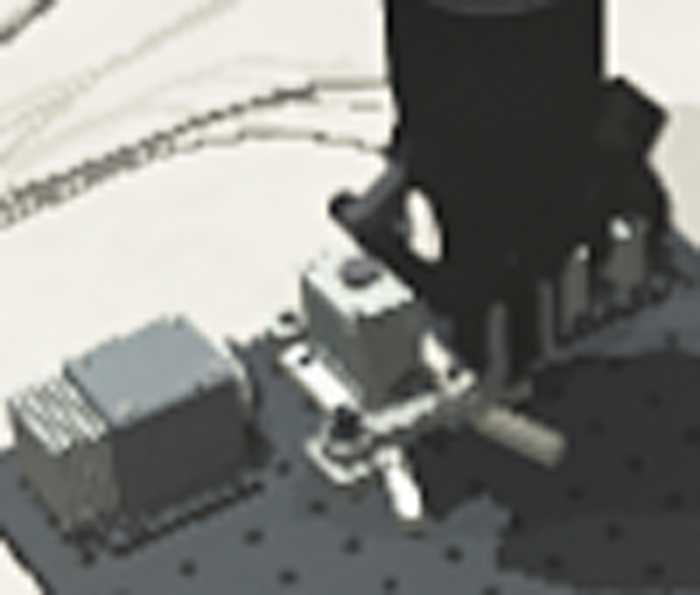

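```bash
python3 -m creep '[{"wx":0.0,"wy":0.0,"wz":0.0,"tx":0.0,"ty":-0.0003,"tz":0.003,"claw":0.95},{"wx":0.0,"wy":0.0,"wz":0.0,"tx":0.0,"ty":-0.0003,"tz":0.006,"claw":0.95},{"wx":0.0,"wy":0.0,"wz":0.0,"tx":0.0,"ty":-0.0003,"tz":0.008,"claw":0.95},{"wx":0.0,"wy":0.0,"wz":0.0,"tx":0.0,"ty":-0.0003,"tz":0.009,"claw":0.95},{"wx":0.0,"wy":0.0,"wz":0.0,"tx":0.0,"ty":-0.0003,"tz":0.009,"claw":0.95}]'; python3 -c "
from h import *
where()"
```

```text
clock: 20.55
position: [0.5751, 0.0351, 0.0572]
tool_rot: [0.796, 1.57, 0.656]
force: [-2.4, -1.8, 4.6]
grip_width: 0.0121
rel [ -0.3 -65.9] r 65.9 a 0.005 z 0.0572 F [-2.4 -1.8  4.6] Fbench -2.1 -2.1 grip 0.0121
```

```bash
python3 -m creep '[{"wx":0.0,"wy":0.0,"wz":0.0,"tx":0.0,"ty":0.0,"tz":0.0007,"claw":0.95},{"wx":0.0,"wy":0.0,"wz":0.0,"tx":0.0,"ty":0.0,"tz":0.0012,"claw":0.95},{"wx":0.0,"wy":0.0,"wz":0.0,"tx":0.0,"ty":0.0,"tz":0.0012,"claw":0.95}]'; python3 -c "
from h import *
where()"
```

```text
clock: 20.85
position: [0.5765, 0.0349, 0.0572]
tool_rot: [0.703, 1.569, 0.562]
force: [-2.0, -0.3, 2.3]
grip_width: 0.0122
rel [  1.  -65.9] r 66.0 a -0.015 z 0.0572 F [-2.  -0.3  2.3] Fbench -1.9 -0.6 grip 0.0122
```

```bash
python3 -m creep '[{"wx":0.0,"wy":0.0,"wz":0.0,"tx":0.0,"ty":0.0,"tz":0.0007,"claw":0.95},{"wx":0.0,"wy":0.0,"wz":0.0,"tx":0.0,"ty":0.0,"tz":0.0015,"claw":0.95},{"wx":0.0,"wy":0.0,"wz":0.0,"tx":0.0,"ty":0.0,"tz":0.0015,"claw":0.95}]'; python3 -c "
from h import *
where()"
```

```text
clock: 21.15
position: [0.5773, 0.0348, 0.0571]
tool_rot: [2.252, 1.57, 2.111]
force: [-7.7, 0.2, 7.3]
grip_width: 0.0122
rel [  1.8 -66. ] r 66.0 a -0.028 z 0.0571 F [-7.7  0.2  7.3] Fbench -7.6 -0.9 grip 0.0122
```

```bash
python3 -m creep '[{"wx":0.0,"wy":0.0,"wz":0.0,"tx":0.0,"ty":0.0,"tz":0.0007,"claw":0.95},{"wx":0.0,"wy":0.0,"wz":0.0,"tx":0.0,"ty":0.0,"tz":0.001,"claw":0.95},{"wx":0.0,"wy":0.0,"wz":0.0,"tx":0.0,"ty":0.0,"tz":0.001,"claw":0.95}]'
python3 - <<'E'
from h import *
where()
s=bot.grab_frame("scene")
cv2.imwrite("pics/s19.png",cv2.resize(s[160:235,240:330],None,fx=8,fy=8,interpolation=cv2.INTER_CUBIC))
E
```

```text
clock: 21.45
position: [0.5773, 0.0347, 0.0571]
tool_rot: [-3.044, 1.569, 3.099]
force: [-10.6, -0.5, 9.5]
grip_width: 0.0124
rel [  1.9 -66. ] r 66.0 a -0.029 z 0.0571 F [-10.6  -0.5   9.5] Fbench -10.4 -2.0 grip 0.0124
```

View pics/s19.png

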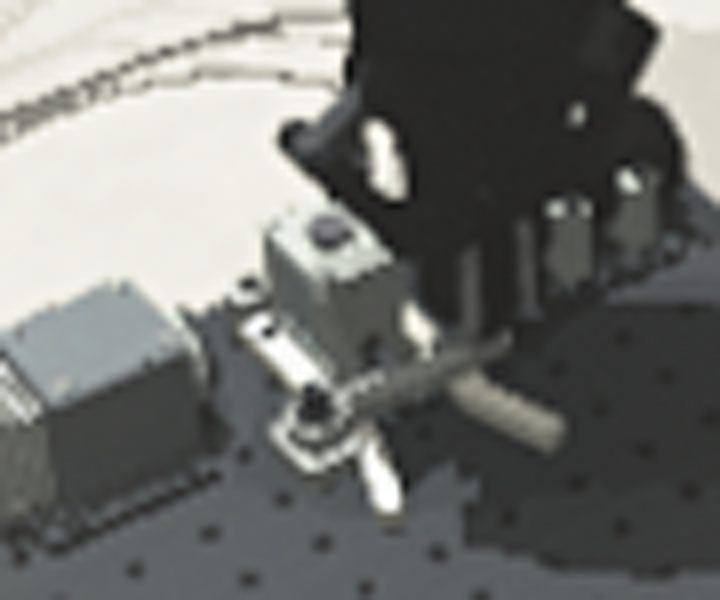

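```bash
python3 -m creep '[{"wx":0.0,"wy":0.0,"wz":0.0,"tx":0.0,"ty":0.0,"tz":0.0,"claw":0.78},{"wx":0.0,"wy":0.0,"wz":0.0,"tx":0.0,"ty":0.0,"tz":0.0,"claw":0.78},{"wx":0.0,"wy":0.0,"wz":0.0,"tx":0.0,"ty":0.0,"tz":0.0,"claw":0.78}]'; python3 -c "
from h import *
where();plan(.5773,.0347,.12,82)"
```

```text
clock: 21.8
position: [0.5775, 0.0347, 0.057]
tool_rot: [3.12, 1.569, 2.98]
force: [-0.1, -0.1, 0.7]
grip_width: 0.0186
rel [  2.1 -66. ] r 66.0 a -0.032 z 0.057 F [-0.1 -0.1  0.7] Fbench -0.1 -0.1 grip 0.0186
clock 21.8 pos [0.5775 0.0347 0.057 ] head 81.97 F [-0.1 -0.1  0.7] grip 0.0186
t [-0.063  -0.     -0.0004] w [-0.03 -0.1  -0.  ]
```

Released with zero force. Next: straight up, then aside to look.

```bash
python3 -m creep '[{"wx":0.0,"wy":0.0,"wz":0.0,"tx":-0.015,"ty":0.0,"tz":0.0,"claw":0.78},{"wx":0.0,"wy":0.0,"wz":0.0,"tx":-0.04,"ty":0.0,"tz":0.0,"claw":0.78},{"wx":0.0,"wy":0.0,"wz":0.0,"tx":-0.08,"ty":0.0,"tz":0.0,"claw":0.78},{"wx":0.0,"wy":0.0,"wz":0.0,"tx":-0.12,"ty":0.0,"tz":0.0,"claw":0.78},{"wx":0.0,"wy":0.0,"wz":0.0,"tx":-0.15,"ty":-0.03,"tz":-0.03,"claw":0.78},{"wx":0.0,"wy":0.0,"wz":0.0,"tx":-0.15,"ty":-0.2,"tz":-0.08,"claw":0.78},{"wx":0.0,"wy":0.0,"wz":0.0,"tx":-0.15,"ty":-0.25,"tz":-0.1,"claw":0.78},{"wx":0.0,"wy":0.0,"wz":0.0,"tx":-0.15,"ty":-0.25,"tz":-0.1,"claw":0.78}]'; python3 -m creep '[{"wx":0.0,"wy":0.0,"wz":0.0,"tx":0.0,"ty":-0.1,"tz":-0.03,"claw":0.78},{"wx":0.0,"wy":0.0,"wz":0.0,"tx":0.0,"ty":-0.12,"tz":-0.03,"claw":0.78},{"wx":0.0,"wy":0.0,"wz":0.0,"tx":0.0,"ty":-0.12,"tz":-0.03,"claw":0.78},{"wx":0.0,"wy":0.0,"wz":0.0,"tx":0.0,"ty":-0.12,"tz":-0.03,"claw":0.78}]'
python3 - <<'E'
from h import *
s=bot.grab_frame("scene")
cv2.imwrite("pics/s20.png",cv2.resize(s[160:285,215:375],None,fx=4.8,fy=4.8,interpolation=cv2.INTER_CUBIC))
s=bot.grab_frame("top");cv2.imwrite("pics/t20full.png",s)
cv2.imwrite("pics/t20.png",cv2.resize(s[130:200,260:350],None,fx=8,fy=8,interpolation=cv2.INTER_CUBIC))
E
```

```text
clock: 22.6
position: [0.4792, -0.1265, 0.208]
tool_rot: [-2.228, 1.57, -2.368]
force: [2.0, -0.4, 0.4]
grip_width: 0.0187
clock: 23.0
position: [0.4312, -0.2447, 0.2087]
tool_rot: [-1.918, 1.569, -2.063]
force: [1.1, 1.6, 0.1]
grip_width: 0.0187
```

View pics/s20.png

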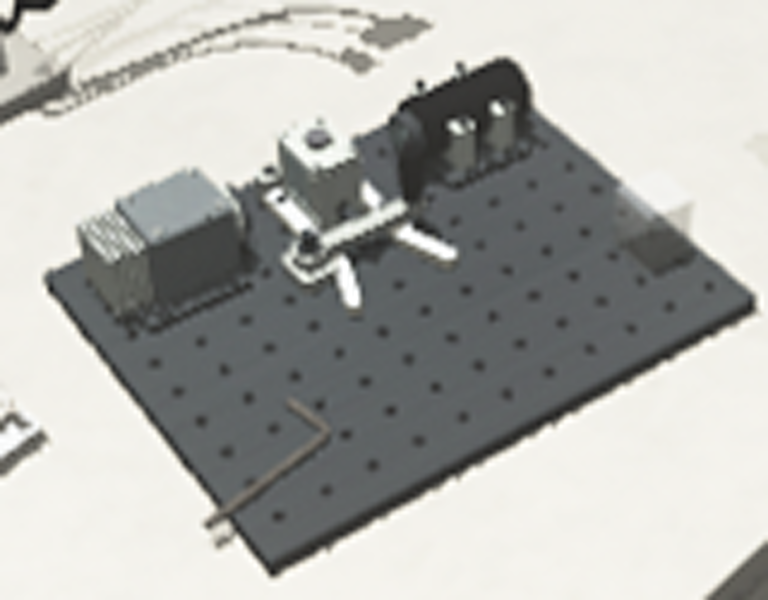

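View pics/t20.png

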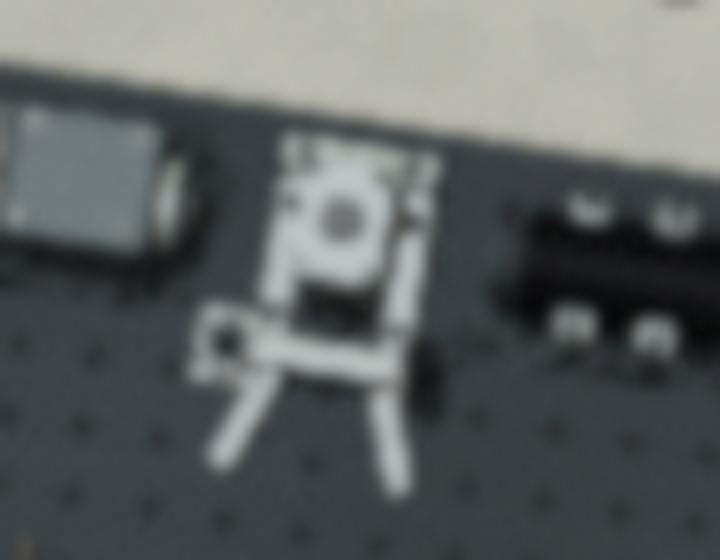

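View pics/t20full.png

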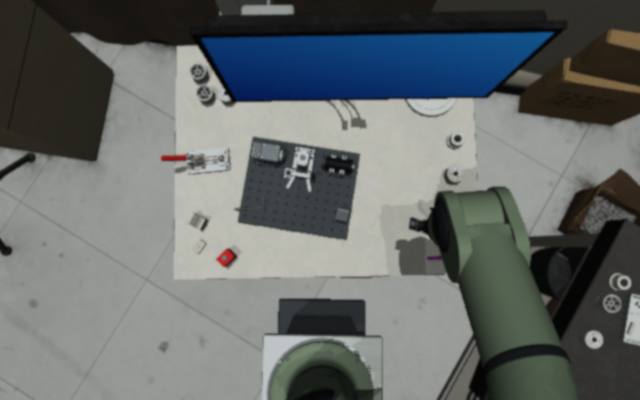

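Run:
```python
from h import *
s=cv2.imread("pics/t20full.png")
g=cv2.cvtColor(s,cv2.COLOR_BGR2GRAY).astype(np.float32);f=8
u=cv2.resize(g[152:163,297:308],None,fx=f,fy=f,interpolation=cv2.INTER_CUBIC)
n,l,st,ce=cv2.connectedComponentsWithStats((u<130).astype(np.uint8))
for i in range(1,n):
    if 300<st[i,4]<1500:
        d=ray("top",(ce[i]+.5)/f-.5+[297,152],.0655)[0,:2]-home;print("cap nest mm",d@ex*1000,d@ey*1000)
# bar centreline at several bench y (z=.032)
ys=np.array([6,0,-6,-12.]) ;xs=np.arange(-58,-28,.5);c=[]
for y in ys:
    X=np.array([np.r_[N(x/1000,y/1000),.032] for x in xs]);p=proj("top",X).astype(np.float32)
    v=cv2.remap(g,p[:,:1].copy(),p[:,1:].copy(),cv2.INTER_CUBIC)[:,0];w=np.clip(v-100,0,None);c.append((w*xs).sum()/w.sum())
print(c,"keeper a",-np.polyfit(-ys,c,1)[0])
print(bot.observe()["clock"])
```

```text
cap nest mm -0.384127980894001 -0.11882972847191656
[np.float64(-41.08275961902344), np.float64(-41.11418787656112), np.float64(-40.766203081681624), np.float64(-41.08838325819454)] keeper a -0.005518564622770375
23.1
```

Keeper angle is about 0 within measurement, and the cell is home to within 0.4 mm. Everything else looks as it was, so I'm handing in.

```bash
python3 -c "
from workcell import bot
print(bot.job_done())"
```

```text
the job is handed in; nothing more can be done
None
```

The cell is seated against the back stop with its windows facing the lamp and the receiver, and the keeper is shut behind it. I handed the job in at about 23 s on the clock.

**What I did:** I gripped the aluminium cell by its two metal cheeks, turned it about 2.5° and slid it along the plate between the rails to the back stop. I then pressed it once more with closed fingers low on the rear cheek. Last, I gripped the keeper knob, swung it round until it met a hard stop, let go and moved clear.

**Final checks:**
- **Cell position:** the top camera puts the cap about 0.4 mm in x and 0.1 mm in y from home. Both pushes ended on a solid stop.
- **Keeper:** its measured angle was about -0.006 rad, which is zero within what the camera can resolve. After I opened the fingers, the force reading was about zero.
- **Other objects:** by eye they look unmoved in the last pictures; the arm hid the tape roll and part of the pen.

**Disagreements:**
- **Robot against camera:** the robot's own position readings were about 2.5 mm short of the camera's in x. I corrected for this when placing the gripper on the keeper knob.
- **Possible slight lift:** after the first slide, before the rails, the vertical force read about -2.4 N. The gripper may have been carrying the cell's weight for a moment, although the height reading had changed by only 0.1 mm. I pressed it back down before going on.

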